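Sort the knife parts and the screwdriver off the bench mat into their trays

TASK

Clear the knifemaker's mat: lay the two handle scales in the cork-lined wooden tray, the two bare steel blade blanks in the black tin and the screwdriver in the red bin. Lay each one flat on the floor of its tray, side by side so that nothing lies on top of anything else or on a rim, and set them down rather than dropping them. Do not disturb the bottle or the roll of tape.

Things in the scene. Friction and masses are not known exactly. Their poses are not given: they have to be found in the camera images.
- amber_scale (a point): Amber-yellow knife-handle scale with a bright steel bolster at its +x end and two brass pins: a flat slab with round ends, 100 mm long (x), 28 mm wide (y), 9 mm thick (z), about 40 g. The point is its centre, half-way up; it lies flat on the mat, z up. Grasp it across its width.
- red_scale (a point): Dark red knife-handle scale, otherwise the same as the amber one: 100 x 28 x 9 mm, steel bolster at +x, about 40 g. The point is its centre, half-way up; lies flat on the mat, z up.
- drop_blank (a point): Bare steel blade blank with a pointed (drop-point) tip: flat bar 127 mm long (x, from -62 mm at the round tang end to +65 mm at the tip), 26 mm wide (y), 6 mm thick (z), about 140 g, three dark pin holes in the tang. The point is on its centre line, half-way up; the sides are straight and parallel from x = -49 to +13 mm, so it can be grasped across its width here. Lies flat on the mat, z up.
- sheep_blank (a point): Bare steel blade blank with a straight edge and a blunt sloping (sheepsfoot) tip: same sizes, axes and point as the other blank (127 x 26 x 6 mm, x from -62 to +65 mm).
- screwdriver (a point): Stubby screwdriver with a blue square handle, lying on the mat. Handle 22 x 22 mm in section and 76 mm long (x from -38 to +38 mm, black end cap out to -44 mm); the thin steel shank points to +x, its tip at +86 mm. About 60 g. The point is the middle of the handle, half-way up (11 mm above what it lies on). Grasp the handle across y.
- wood_tray: Light wooden tray with a brown cork floor, for the handle scales. Fixed in place. Inside 160 mm (x) by 140 mm (y), walls 7 mm thick. Origin: centre of its underside, which lies on the dark bench mat (top of the mat at z = 3 mm); floor 5 mm and rim 25 mm above the origin. x is its long side.
- black_tin: Black metal tin, open, with a bright bare-metal floor, for the blade blanks. Fixed in place. Inside 160 mm (x) by 140 mm (y), walls 3 mm thick with a small rolled rim. Origin: centre of its underside, on the mat; floor 5 mm, top of the rim 26 mm above the origin.
- red_bin: Red plastic open bin, for the screwdriver. Fixed in place. Inside 160 mm (x) by 140 mm (y), walls 4 mm thick with a 4 mm lip outward. Origin: centre of its underside, on the mat; floor 5 mm, rim 25 mm above the origin.
- bottle (a point): Bystander: small blue bottle with paper label and white cap, 36 mm in diameter, 102 mm tall, standing loose. The point is on its axis, 50 mm above its foot.
- tape (a point): Bystander: roll of cream masking tape lying flat and loose, 72 mm outside diameter, 24 mm high. The point is its centre, half-way up.

How it is judged (in metres and radians):
At the end, for the whole second after the job is handed in: Scales in the wooden tray, blanks in the black tin, screwdriver in the red bin: each point within 72 mm (x) and 62 mm (y) of its tray's centre, at most 3 mm above its height when lying on the tray floor, long axis level within 0.12 rad, at rest (under 20 mm/s) (x of amber_scale in the frame of wood_tray between -0.072 and 0.072 m and y of amber_scale in the frame of wood_tray between -0.062 and 0.062 m and z of each of amber_scale, red_scale in the frame of wood_tray below 0.0125 m and angle between amber_scale's own x axis and vertical between 1.45 and 1.69 rad and linear speed of each of amber_scale_body, red_scale_body, drop_blank_body, sheep_blank_body, driver_body below 0.02 m/s and x of red_scale in the frame of wood_tray between -0.072 and 0.072 m and y of red_scale in the frame of wood_tray between -0.062 and 0.062 m and angle between red_scale's own x axis and vertical between 1.45 and 1.69 rad and x of drop_blank in the frame of black_tin between -0.072 and 0.072 m and y of drop_blank in the frame of black_tin between -0.062 and 0.062 m and z of each of drop_blank, sheep_blank in the frame of black_tin below 0.011 m and angle between drop_blank's own x axis and vertical between 1.45 and 1.69 rad and x of sheep_blank in the frame of black_tin between -0.072 and 0.072 m and y of sheep_blank in the frame of black_tin between -0.062 and 0.062 m and angle between sheep_blank's own x axis and vertical between 1.45 and 1.69 rad and x of screwdriver in the frame of red_bin between -0.072 and 0.072 m and y of screwdriver in the frame of red_bin between -0.062 and 0.062 m and z of screwdriver in the frame of red_bin below 0.019 m and angle between screwdriver's own x axis and vertical between 1.45 and 1.69 rad); the robot touches nothing.
It fails at once if a part is let go while more than 70 mm above the table (dropped or thrown) ((height (world z) of amber_scale above 0.07 m and contact force between the fingers and amber_scale_body below 0.05 N) or (height (world z) of red_scale above 0.07 m and contact force between the fingers and red_scale_body below 0.05 N) or (height (world z) of drop_blank above 0.07 m and contact force between the fingers and drop_blank_body below 0.05 N) or (height (world z) of sheep_blank above 0.07 m and contact force between the fingers and sheep_blank_body below 0.05 N) or (height (world z) of screwdriver above 0.07 m and contact force between the fingers and driver_body below 0.05 N)).
It fails at once if the bottle is shifted by more than 20 mm or tipped over (distance of bottle from where it was at the start of the episode above 0.02 m or angle between bottle's own z axis and vertical above 0.35 rad).
It fails at once if the tape is shifted by more than 20 mm or tipped over (distance of tape from where it was at the start of the episode above 0.02 m or angle between tape's own z axis and vertical above 0.35 rad).
It also fails if it takes over 128 s, if anything falls off the work surface, if the arm or the gripper's body presses on something with over 40 N, if the wrist force passes 120 N, or if a joint passes its speed limit or range.

ROBOT

A 6-joint arm with a two-finger parallel gripper is mounted at the origin on the work surface. World frame = base frame: x ahead of the robot, y to its left, z up, the work surface at z = 0. Lengths are in m, angles in degrees, forces in N, time in s.
With the tool pointing down it reaches from about 0.35 to 0.875 m from the base axis. Payload 4.2 kg.
Tool frame: the origin (TCP) lies midway between the tips of the shut fingers; the grasp point (between the pads) lies 19 mm behind it (hold_point_z is the z of the grasp point in the tool frame, in m); z points along the fingers, y is the direction in which the jaws open and shut (so a half turn about z gives the same grasp; the last joint's range is limited). The gripper opens to 87 mm and grips with 3 to 60 N. Pads are 19 mm wide; open, the fingers measure 117 mm over their backs; the gripper's body (75 mm by 190 mm) begins 51 mm behind the grasp point.
Start: joints at [82.139, 22.042, 0.453, 0, -68.411, -14.817], TCP at [0.241, 0.577, 0.223] pointing down, gripper open.
Joint ranges: [-179.83, 179.83], [-69.29, 118.12], [-61.27, 80.66], [-181.25, 117.63], [-171.15, -9.14], [-177.46, 177.46]. Speed limits (degrees/s): [159.86, 159.86, 180, 180, 180, 180].

INTERFACE

Orientations are given as a 3x3 rotation matrix whose columns are the frame's x, y, z axes.
In Python, from station import * gives the robot as it stands. The module is installed in compiled form; this text tells all that it offers.
- The arm moves only by the tool jog_arm, never from a script. Its argument "moves" is a list of rows, each a list of 7 numbers: the closure, from -1 (fully open) to 1 (shut), then the shift along the tool's x, y, z in m, then the turn, a rotation vector about the tool's x, y, z in rad. In form: [[gripper, x, y, z, wx, wy, wz], ...]. A call has exactly 10 rows; each row is the pose to reach, as a shift and turn from the pose commanded when the call began, along the tool's axes at that moment; what a row does not reach only later rows make up. A row lasts 1/12 s, in which the tool goes at most 41.7 mm and 7.16 degrees, less where a joint would pass 70% of its speed; a pose out of reach is approached as far as the arm can. A call with a gripper value outside its range is refused whole. The fingers move at their own pace and stop on an object; the grip force is fixed at half the most. Time passes only in rows, so rows that repeat a pose let the fingers close, or fill a call up. It gives the time, the measured TCP pose, the force and the opening at its end, in the units of the state.
- sense(): the state, without advancing time (a new reading comes with each control period).
- capture(name): name is "side" or "top" or "wrist"; returns a dict with "frame" (384x512x3 uint8, red, green, blue), "fov_y" (degrees; the focal length in pixels is half the picture's height over the tangent of half this angle, whatever the lens; pixels are square), "cx", "cy" (the principal point, pixels), "world_from_camera" (4x4, takes a point from camera to world coordinates). Camera axes: x right, y down, z forward; pixel columns grow to the right and rows downward; lengths in m; the calibration is good to about 2 mm. A picture is of the moment at which its call begins. There is no depth.
- finish_job(): hands the job in, once; it reports no verdict.
The state is a dict: "time_s": time; "joints": joint angles; "joint_velocities": joint speeds; "effort": joint torques, N m; "tcp_pos": TCP position; "ee_rot": TCP orientation; "wrist_force": force on the tool from outside, world axes, zero at the start; "moment": the same for the moment, N m; "gripper_width": opening from 0.0 (shut) to 1.0 (fully open).
Only numpy, scipy, OpenCV 4.12 (cv2) and the standard library are available. Lean on these libraries where they do the work, as an engineer would, in place of code of your own. Each camera call takes 0.05 s, during which the arm holds its last target.

## Working session

There is one attempt and no reset: what is moved stays moved. The work goes in short steps, Python scripts to look and compute and a tool call to move; the robot and the scene stay as the last step left them, time stands still between calls to the robot, and variables do not carry over. Pictures are saved under pics/ and viewed, and the job is handed in when it is done.

Besides the shell and the picture viewer there is one more tool, called by a JSON object that holds its "name" and its "arguments", one argument or row to a line. jog_arm: Moves the arm, as the interface text tells. Its arguments: {"type":"object","properties":{"moves":{"type":"array"}},"required":["moves"]}

```bash
mkdir -p pics; python3 - <<'E'
from station import *
import cv2
s=sense();print(s)
for n in ["side","top","wrist"]:
    c=capture(n);cv2.imwrite(f"pics/{n}0.png",c["frame"][:,:,::-1]);print(n,c["fov_y"],c["cx"],c["cy"],c["world_from_camera"].round(4).tolist() if hasattr(c["world_from_camera"],'round') else c["world_from_camera"])
E
```

```text
{'time_s': 0.0, 'joints': array([ 8.21387873e+01,  2.20898681e+01,  3.78976178e-01, -2.84084547e-02,
       -6.84098993e+01, -1.48158797e+01]), 'joint_velocities': array([ 0.03410495, -0.03713913, -0.02439698, -0.08462398, -0.06081741,
       -0.03997185]), 'effort': array([ 1.73735876e-03, -3.90670109e+01,  1.87409753e+01,  4.21989307e+00,
        1.10375145e-02, -1.74641277e-04]), 'tcp_pos': array([0.24072045, 0.57612962, 0.22146502]), 'ee_rot': array([[ 9.22621799e-01, -3.85705147e-01, -7.45043076e-04],
       [-3.85705855e-01, -9.22619581e-01, -2.02529093e-03],
       [ 9.37738066e-05,  2.15594504e-03, -9.99997672e-01]]), 'wrist_force': array([-0.45478435,  0.55150226,  0.1214113 ]), 'moment': array([-0.03975684, -0.03320806,  0.02576336]), 'gripper_width': 1.0028456448237355}
side 54.58668645160852 257.4423582698289 192.53685419132526 [[0.6814, -0.396, 0.6155, 0.0125], [-0.7319, -0.3798, 0.5658, -0.5044], [0.0097, -0.836, -0.5486, 0.5445], [0.0, 0.0, 0.0, 1.0]]
top 54.10415504838266 254.4678318543281 181.67053243562134 [[0.0216, -0.9798, 0.1987, 0.3689], [-0.9997, -0.0224, -0.0017, 0.0165], [0.0061, -0.1986, -0.9801, 0.9487], [0.0, 0.0, 0.0, 1.0]]
wrist 65.37261507889288 259.6829181418237 191.11190268423653 [[-0.3855, -0.8829, -0.268, 0.3147], [-0.9227, 0.3692, 0.1111, 0.5449], [0.0009, 0.2901, -0.957, 0.3839], [0.0, 0.0, 0.0, 1.0]]
```

View pics/top0.png

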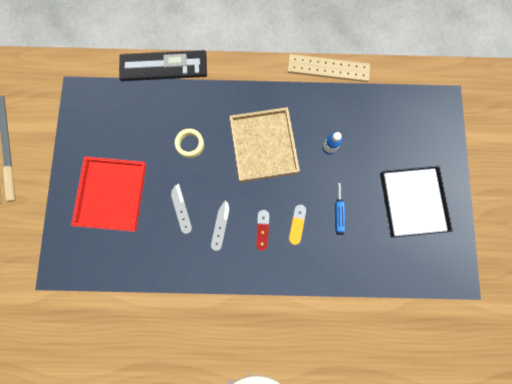

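View pics/side0.png

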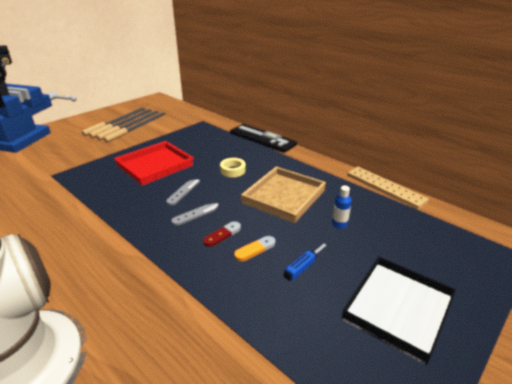

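View pics/wrist0.png

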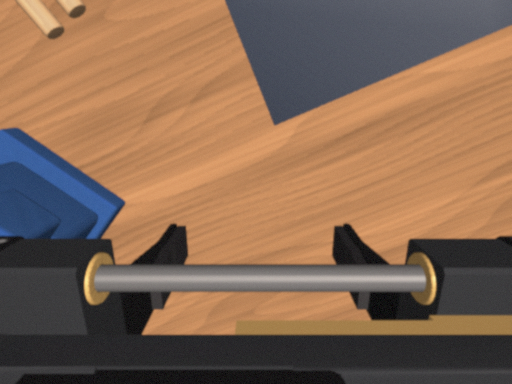

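Top view: the blanks are at about (181,210) and (220,226), red scale (263,230), amber (298,225), screwdriver (340,208), wooden tray (264,144), black tin (417,201), red bin (109,194), tape (189,143) and bottle (333,142). Now measuring by masks.

```bash
cat > h.py <<'E'
import numpy as np,cv2
def rays(c,uv):
    uv=np.atleast_2d(np.asarray(uv,float));H=c["frame"].shape[0]
    f=H/2/np.tan(np.radians(c["fov_y"])/2)
    d=np.c_[(uv[:,0]-c["cx"])/f,(uv[:,1]-c["cy"])/f,np.ones(len(uv))]
    T=np.asarray(c["world_from_camera"]);return T[:3,3],d@T[:3,:3].T
def plane(c,uv,z):
    o,d=rays(c,uv);return o+d*((z-o[2])/d[:,2])[:,None]
def proj(c,P):
    T=np.linalg.inv(np.asarray(c["world_from_camera"]));P=np.atleast_2d(P)@T[:3,:3].T+T[:3,3]
    f=c["frame"].shape[0]/2/np.tan(np.radians(c["fov_y"])/2)
    return np.c_[P[:,0]/P[:,2]*f+c["cx"],P[:,1]/P[:,2]*f+c["cy"]]
def masks(c):
    h=cv2.cvtColor(c["frame"],cv2.COLOR_RGB2HSV);H,S,V=[h[:,:,i].astype(int) for i in range(3)]
    return dict(red=((H<8)|(H>172))&(S>150)&(V>60),amber=(H>16)&(H<28)&(S>170)&(V>180),blue=(H>100)&(H<118)&(S>170)&(V>90),grey=(S<60)&(V>85))
def blobs(m,mina=15):
    n,l,st,ce=cv2.connectedComponentsWithStats(m.astype(np.uint8),connectivity=4)
    return [(l==i) for i in range(1,n) if st[i,4]>=mina]
def contour(m):
    cs,_=cv2.findContours(m.astype(np.uint8),cv2.RETR_EXTERNAL,cv2.CHAIN_APPROX_NONE);return max(cs,key=len)[:,0,:].astype(float)
E
python3 - <<'E'
from station import *
from h import *
for n in ["top","side"]:
    c=capture(n)
    for k,m in masks(c).items():
        for b in blobs(m):
            v,u=np.nonzero(b)
            z=.003+.006
            P=plane(c,np.c_[u,v],z)[:,:2]
            r=cv2.minAreaRect((P*1000).astype(np.float32))
            if len(u)<6000 : print(n,k,len(u),(u.mean().round(1),v.mean().round(1)),"cen",P.mean(0).round(4),"rect",np.round(r[0],1),np.round(r[1],1),round(r[2],1))
    if n=="top":
        big=cv2.resize(c["frame"][150:260,160:360,::-1],None,fx=4,fy=4,interpolation=cv2.INTER_CUBIC);cv2.imwrite("pics/top_zoom.png",big)
E
```

```text
top red 4446 (np.float64(109.0), np.float64(193.7)) cen [0.5206 0.3818] rect [522.3 381.4] [162.8 177.7] 86.1
top red 232 (np.float64(262.0), np.float64(236.5)) cen [ 0.4213 -0.0068] rect [420.3  -6.7] [59.  24.8] 0.9
top amber 232 (np.float64(295.7), np.float64(230.6)) cen [ 0.4378 -0.0903] rect [436.7 -90. ] [26.3 60.6] 78.7
top blue 78 (np.float64(332.6), np.float64(142.0)) cen [ 0.6698 -0.1867] rect [ 671.  -187.8] [34.6 29.7] 58.5
top blue 73 (np.float64(336.8), np.float64(216.1)) cen [ 0.4762 -0.1934] rect [ 476.3 -195.3] [75.6 14.7] 4.4
top grey 861 (np.float64(166.7), np.float64(62.5)) cen [0.8848 0.2609] rect [888.7 273.6] [206.9  59.6] 86.2
top grey 527 (np.float64(69.0), np.float64(118.9)) cen [0.721  0.5058] rect [619.4 528.7] [144.7 498.9] 72.6
top grey 481 (np.float64(4.2), np.float64(133.4)) cen [0.6734 0.6702] rect [681.5 673. ] [196.2  19.5] 14.2
top grey 23 (np.float64(334.4), np.float64(104.4)) cen [ 0.7742 -0.1935] rect [ 775.1 -194.1] [10.6 24.4] 20.6
top grey 18 (np.float64(350.9), np.float64(107.4)) cen [ 0.7667 -0.2372] rect [ 767.  -234.9] [16.  14.2] 88.3
to
[... 5036 characters left out ...]
 -162. ] [63.8 41.9] 25.8
side grey 180 (np.float64(233.4), np.float64(226.3)) cen [ 0.4713 -0.0086] rect [472.9 -10.6] [48.6 38.4] 78.1
side grey 3387 (np.float64(15.6), np.float64(293.0)) cen [0.0595 0.1458] rect [ 75.8 169.2] [320.1  67.1] 72.9
side grey 198 (np.float64(267.9), np.float64(241.2)) cen [ 0.4872 -0.1007] rect [ 488.3 -101.3] [47.  39.9] 74.0
side grey 77 (np.float64(320.1), np.float64(247.9)) cen [ 0.5482 -0.1964] rect [ 549.2 -196.5] [13.  41.7] 89.0
side grey 5199 (np.float64(401.2), np.float64(307.0)) cen [ 0.5196 -0.3919] rect [ 524.6 -387.8] [148.4 143.6] 6.9
side grey 4201 (np.float64(45.4), np.float64(353.3)) cen [ 0.0464 -0.0242] rect [ 58.8 -13.5] [131.5 126.1] 43.3
```

View pics/top_zoom.png

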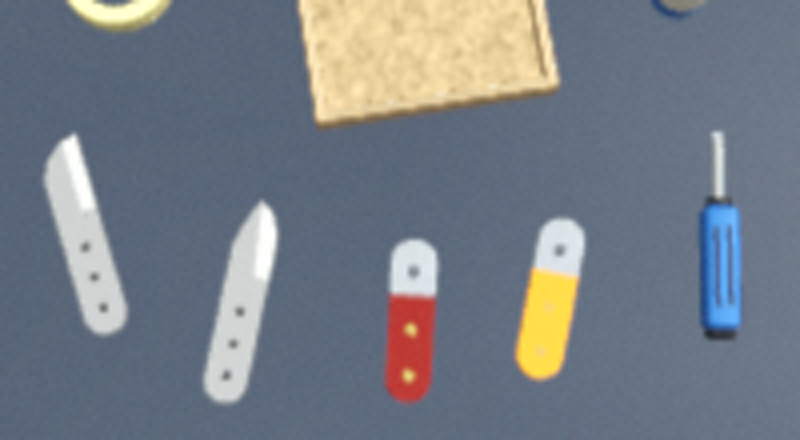

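```bash
cat > meas.py <<'E'
from station import *
from h import *
def rect(c,b,z):
    v,u=np.nonzero(b);P=plane(c,np.c_[u,v],z)[:,:2]
    r=cv2.minAreaRect((P*1000).astype(np.float32));
    (w,h),a=r[1],r[2]
    if h>w:a+=90
    a=(a+90)%180-90
    return np.round(r[0],1),np.round(sorted(r[1]),1),round(a,1),P.mean(0)*1000
if __name__=="__main__":
  for n in ["top","side"]:
    c=capture(n);h=cv2.cvtColor(c["frame"],cv2.COLOR_RGB2HSV).astype(int);V=h[:,:,2];S=h[:,:,1]
    print("mat",np.median(h[240:280,120:160].reshape(-1,3),0) if n=="top" else np.median(h[280:290,220:240].reshape(-1,3),0))
    m=(V>145)
    seeds=dict(sheep=(.4845,.199,.009),drop=(.444,.0985,.009),red=(.421,-.007,.012),amber=(.438,-.09,.012),driver=(.4762,-.1934,.018))
    for k,(x,y,z) in seeds.items():
        u,v=proj(c,[[x,y,z]])[0].round().astype(int)
        mm=m if k!="driver" else ((S>150)&(V>100)&(h[:,:,0]>95)&(h[:,:,0]<120))
        for b in blobs(mm,20):
            if b[v-1:v+2,u-1:u+2].any(): print(n,k,b.sum(),*rect(c,b,z))
E
python3 meas.py
python3 - <<'E'
from station import *
import cv2
c=capture("top")["frame"][:,:,::-1]
a=cv2.resize(c[100:245,60:310],None,fx=3.2,fy=3.2,interpolation=cv2.INTER_CUBIC);cv2.imwrite("pics/tl.png",a)
a=cv2.resize(c[100:245,310:470],None,fx=4,fy=4,interpolation=cv2.INTER_CUBIC);cv2.imwrite("pics/tr.png",a)
E
```

```text
mat [108.  68. 120.]
top sheep 544 [486.7 200. ] [ 28.9 128.6] 19.2 [485.06016434 198.90392241]
top drop 532 [447.9  98.1] [ 29.1 126.7] -10.2 [444.84577163  98.23840301]
top red 458 [438.8  -7.9] [30.6 96.8] -1.0 [439.62929159  -7.27748546]
top amber 503 [454.3 -93.7] [ 32.  102.8] -11.2 [453.84328479 -93.71757599]
top driver 189 [ 475.7 -195.8] [19.5 74.9] 0.5 [ 474.65802238 -194.38424954]
mat [110.  73.  74.]
side sheep 214 [485.3 198.6] [ 25.4 122. ] 17.4 [484.17149739 197.21528293]
side drop 278 [446.3  95.5] [ 27.7 119.9] -9.4 [445.61069691  96.07490323]
side red 243 [440.6 -12.4] [33.9 90.9] 4.3 [446.27071479  -9.38366411]
side amber 527 [452.1 -96.8] [ 38.1 101.5] -10.6 [448.44383985 -96.25199819]
side driver 437 [ 473.4 -200.7] [32.2 89.2] 0.5 [ 474.04898271 -200.92773427]
```

View pics/tl.png

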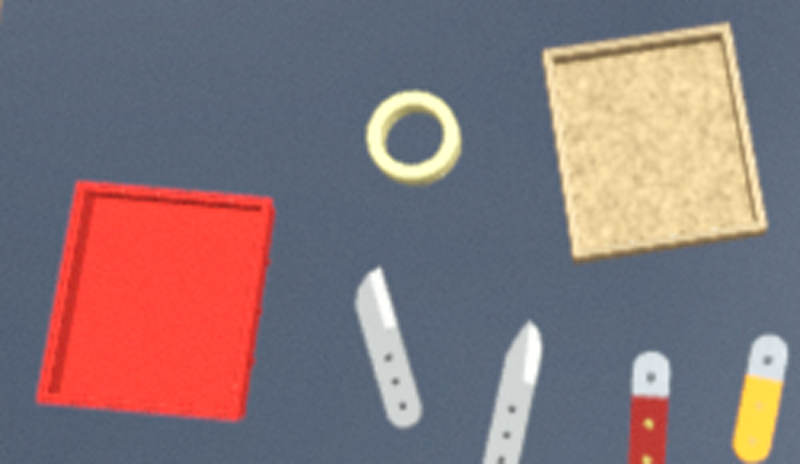

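View pics/tr.png

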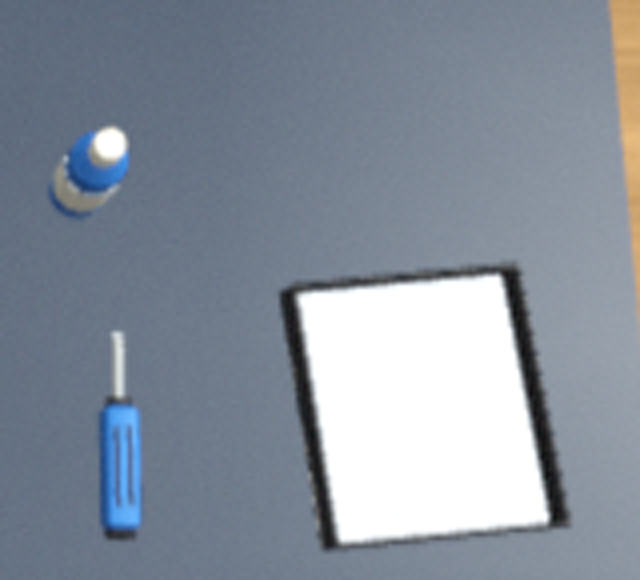

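```bash
python3 - <<'E'
from station import *
from h import *
c=capture("top")
for k,z,q in [("bin",.028,[(84.4,156.9),(145.3,162.2),(135.3,231.3),(71.9,225.6)]),("wood",.028,[(230.3,115.6),(287.5,107.5),(299.4,171.9),(239.7,181.3)]),("tin",.029,[(380.3,172.5),(439.5,166),(451.8,231.5),(391.3,237)])]:
    P=plane(c,np.array(q)-.5,z)[:,:2];e=[P[(i+1)%4]-P[i] for i in range(4)]
    print(k,P.mean(0).round(4),[np.linalg.norm(x).round(4) for x in e],[np.degrees(np.arctan2(x[1],x[0])).round(1) for x in e])
# bottle
b=[x for x in blobs(masks(c)["blue"]) if abs(np.nonzero(x)[0].mean()-142)<5][0]
print("cap/bottle",plane(c,[(336,136)],.105),plane(c,[(189,143)],.027), plane(c,[(328,150)],.003))
E
```

```text
bin [0.519  0.3752] [np.float64(0.1549), np.float64(0.1738), np.float64(0.1555), np.float64(0.1736)] [np.float64(-93.8), np.float64(176.5), np.float64(86.2), np.float64(-3.7)]
wood [ 0.6568 -0.0065] [np.float64(0.1504), np.float64(0.1742), np.float64(0.1518), np.float64(0.1756)] [np.float64(-80.1), np.float64(-169.9), np.float64(100.5), np.float64(9.7)]
tin [ 0.5164 -0.3841] [np.float64(0.1519), np.float64(0.165), np.float64(0.1494), np.float64(0.1615)] [np.float64(-82.3), np.float64(-173.9), np.float64(96.4), np.float64(7.0)]
cap/bottle [[ 0.65384099 -0.1741679   0.105     ]] [[0.65260229 0.18413664 0.027     ]] [[ 0.64947613 -0.17546168  0.003     ]]
```

```bash
cat > go.py <<'E'
import sys
from station import *
import numpy as np
from scipy.spatial.transform import Rotation as R
s=sense();p=s["tcp_pos"];M=s["ee_rot"]
x,y,z,yaw=map(float,sys.argv[1:5]);a=np.radians(yaw)
X=np.array([np.cos(a),np.sin(a),0]);Z=np.array([0,0,-1.]);T=np.c_[X,np.cross(Z,X),Z]
print("t",round(s["time_s"],2),"tcp",p.round(4),"yaw",np.degrees(np.arctan2(M[1,0],M[0,0])).round(1),"w",round(s["gripper_width"]*87,1),"F",s["wrist_force"].round(1),"j",s["joints"].round(0))
print("shift",(M.T@(np.array([x,y,z])-p)).round(4),"rot",R.from_matrix(M.T@T).as_rotvec().round(4))
E
python3 go.py .4825 .1985 .10 19.2
```

```text
t 0.45 tcp [0.2409 0.5766 0.2225] yaw -22.7 w 87.0 F [ 0.2 -0.5 -0.3] j [ 82.  22.   0.  -0. -68. -15.]
shift [0.3687 0.2558 0.1225] rot [ 1.000e-04  1.000e-04 -7.309e-01]
```

{"name": "jog_arm", "arguments": {
  "moves": [
    [-0.15,0.02,0.014,0,0,0,-0.05],
    [-0.15,0.05,0.035,0,0,0,-0.15],
    [-0.15,0.08,0.056,0.01,0,0,-0.25],
    [-0.15,0.11,0.077,0.02,0,0,-0.35],
    [-0.15,0.14,0.098,0.03,0,0,-0.45],
    [-0.15,0.17,0.119,0.04,0,0,-0.55],
    [-0.15,0.2,0.14,0.05,0,0,-0.65],
    [-0.15,0.23,0.16,0.06,0,0,-0.73],
    [-0.15,0.26,0.18,0.07,0,0,-0.73],
    [-0.15,0.28,0.195,0.08,0,0,-0.73]
  ]
}}

```text
time_s: 1.28
tcp_pos: [0.4252, 0.2866, 0.1424]
ee_rot: [[0.945, 0.327, 0.0], [0.327, -0.945, 0.0], [0.0, -0.0, -1.0]]
wrist_force: [-0.7, 0.5, -0.0]
gripper_width: 0.578
```

```bash
python3 go.py .4825 .1985 .07 19.2
```

```text
t 1.28 tcp [0.4252 0.2866 0.1424] yaw 19.1 w 50.3 F [-0.7  0.5 -0. ] j [ 52.  16. -22.   0. -53.  57.]
shift [0.0254 0.102  0.0724] rot [-0.     -0.0004 -0.002 ]
```

{"name": "jog_arm", "arguments": {
  "moves": [
    [-0.15,0.006,0.025,0.018,0,0,0],
    [-0.15,0.012,0.05,0.036,0,0,0],
    [-0.15,0.018,0.075,0.054,0,0,0],
    [-0.15,0.023,0.094,0.066,0,0,0],
    [-0.15,0.0255,0.102,0.0725,0,0,0],
    [-0.15,0.0255,0.102,0.0725,0,0,0],
    [-0.15,0.0255,0.102,0.0725,0,0,0],
    [-0.15,0.0255,0.102,0.0725,0,0,0],
    [-0.15,0.0255,0.102,0.0725,0,0,0],
    [-0.15,0.0255,0.102,0.0725,0,0,0]
  ]
}}

```text
time_s: 2.12
tcp_pos: [0.4817, 0.202, 0.071]
ee_rot: [[0.944, 0.329, 0.002], [0.329, -0.944, 0.001], [0.002, -0.001, -1.0]]
wrist_force: [-0.6, -0.1, 0.3]
gripper_width: 0.574
```

```bash
python3 go.py .4825 .1985 .0045 19.2; python3 - <<'E'
from station import *
import cv2
cv2.imwrite("pics/w1.png",capture("wrist")["frame"][:,:,::-1])
E
```

```text
t 2.12 tcp [0.4817 0.202  0.071 ] yaw 19.2 w 50.0 F [-0.6 -0.1  0.3] j [ 41.  22. -25.   0. -43.  69.]
shift [-0.0006  0.0036  0.0664] rot [-0.0007 -0.0019  0.0007]
```

View pics/w1.png

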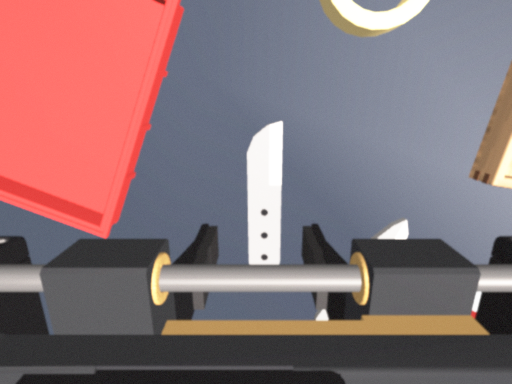

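```bash
python3 - <<'E'
from station import *
from h import *
c=capture("wrist")
print(plane(c,[(282,121),(247,152),(264,212),(264,235),(264.5,257)],.009).round(4))
print(proj(c,[[.4825,.1985,.009],[.482,.202,.071]]))
E
```

```text
[[0.5491 0.2075 0.009 ]
 [0.5191 0.2244 0.009 ]
 [0.4779 0.1963 0.009 ]
 [0.4589 0.1896 0.009 ]
 [0.4401 0.1825 0.009 ]]
[[263.28499385 205.97508655]
 [258.52583506 239.85518338]]
```

Sheepsfoot blank is centred between the fingers (u 265 against the finger middle at 260), and the wrist view agrees with the top view to 2 mm. Descending to grasp.

{"name": "jog_arm", "arguments": {
  "moves": [
    [-0.15,0,0.003,0.02,0,0,0],
    [-0.15,0,0.003,0.04,0,0,0],
    [-0.15,0,0.003,0.053,0,0,0],
    [-0.15,0,0.003,0.06,0,0,0],
    [-0.15,0,0.003,0.063,0,0,0],
    [-0.15,0,0.003,0.065,0,0,0],
    [-0.15,0,0.003,0.066,0,0,0],
    [-0.15,0,0.003,0.066,0,0,0],
    [-0.15,0,0.003,0.066,0,0,0],
    [-0.15,0,0.003,0.066,0,0,0]
  ]
}}

```text
time_s: 3.05
tcp_pos: [0.483, 0.1982, 0.0047]
ee_rot: [[0.945, 0.328, 0.001], [0.328, -0.945, 0.001], [0.001, -0.0, -1.0]]
wrist_force: [-0.6, -0.5, 0.5]
gripper_width: 0.576
```

```bash
python3 go.py .4825 .1985 .0045 19.2
```

```text
t 3.05 tcp [0.483  0.1982 0.0047] yaw 19.2 w 50.1 F [-0.6 -0.5  0.5] j [ 40.  28. -29.   0. -34.  69.]
shift [-0.0004 -0.0004  0.0002] rot [-0.0004 -0.0012 -0.0008]
```

Close, then lift in the next call.

{"name": "jog_arm", "arguments": {
  "moves": [
    [0.3,0,0,0,0,0,0],
    [1,0,0,0,0,0,0],
    [1,0,0,0,0,0,0],
    [1,0,0,0,0,0,0],
    [1,0,0,0,0,0,0],
    [1,0,0,0,0,0,0],
    [1,0,0,0,0,0,0],
    [1,0,0,0,0,0,0],
    [1,0,0,-0.002,0,0,0],
    [1,0,0,-0.005,0,0,0]
  ]
}}

```text
time_s: 3.88
tcp_pos: [0.4821, 0.1976, 0.0087]
ee_rot: [[0.945, 0.328, -0.001], [0.328, -0.945, -0.001], [-0.002, 0.0, -1.0]]
wrist_force: [-0.5, -0.7, -0.5]
gripper_width: 0.291
```

{"name": "jog_arm", "arguments": {
  "moves": [
    [1,0,0,-0.005,0,0,0],
    [1,0,0,-0.01,0,0,0],
    [1,0,0,-0.02,0,0,0],
    [1,0,0,-0.03,0,0,0],
    [1,0,0,-0.04,0,0,0],
    [1,0,0,-0.047,0,0,0],
    [1,0,0,-0.05,0,0,0],
    [1,0,0,-0.05,0,0,0],
    [1,0,0,-0.05,0,0,0],
    [1,0,0,-0.05,0,0,0]
  ]
}}

```text
time_s: 4.72
tcp_pos: [0.4822, 0.1977, 0.0586]
ee_rot: [[0.945, 0.328, -0.001], [0.328, -0.945, -0.001], [-0.001, 0.0, -1.0]]
wrist_force: [-0.1, 0.3, -1.9]
gripper_width: 0.294
```

```bash
python3 - <<'E'
from station import *
import cv2
cv2.imwrite("pics/s2.png",cv2.resize(capture("side")["frame"][120:280,100:400,::-1],None,fx=2.5,fy=2.5))
cv2.imwrite("pics/w2.png",capture("wrist")["frame"][:,:,::-1])
E
# tin target, tray y=+0.028, tray x = -0.0045
python3 - <<'E'
import numpy as np
def t(o,yaw,x,y):
    a=np.radians(yaw);return o+np.array([[np.cos(a),-np.sin(a)],[np.sin(a),np.cos(a)]])@[x,y]
tin=np.array([.5164,-.3841]);b=np.array([.519,.3752]);w=np.array([.6568,-.0065])
for n,v in dict(sheep=t(tin,6.8,-.0045,.028),drop=t(tin,6.8,-.0045,-.028),red=t(w,9.9,0,.028),amber=t(w,9.9,0,-.028),drv=t(b,-3.7,-.021,0)).items():print(n,v.round(4))
E
python3 go.py .509 -.357 .06 6.8
```

```text
sheep [ 0.5086 -0.3568]
drop [ 0.5152 -0.4124]
red [0.652  0.0211]
amber [ 0.6616 -0.0341]
drv [0.498  0.3766]
t 4.82 tcp [0.4823 0.1977 0.0585] yaw 19.1 w 25.3 F [ 1.   0.2 -1.3] j [ 40.  23. -26.  -0. -41.  69.]
shift [-0.1567  0.5328 -0.0011] rot [0.0006 0.0012 0.2154]
```

View pics/s2.png

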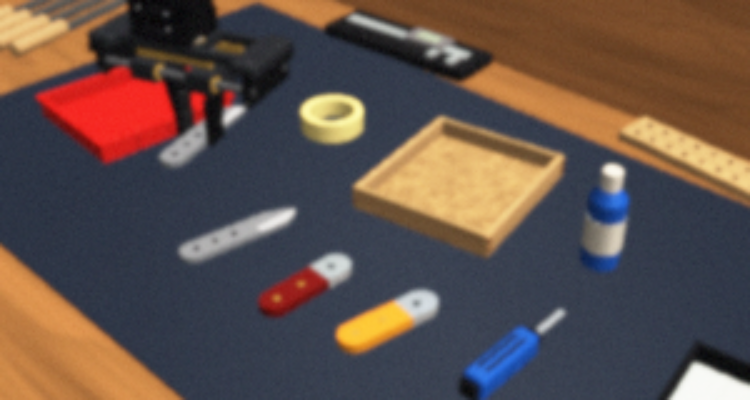

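View pics/w2.png

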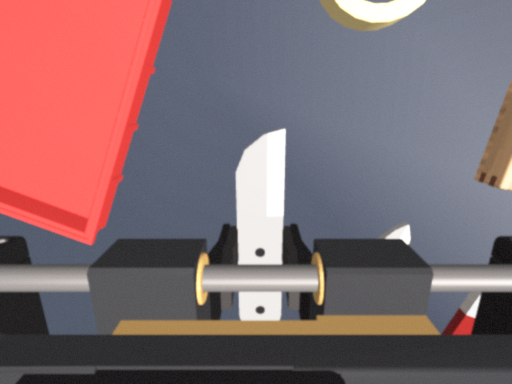

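{"name": "jog_arm", "arguments": {
  "moves": [
    [1,-0.003,0.01,0,0,0,0.01],
    [1,-0.01,0.034,0,0,0,0.03],
    [1,-0.02,0.067,0,0,0,0.05],
    [1,-0.031,0.105,0,0,0,0.08],
    [1,-0.042,0.143,0,0,0,0.11],
    [1,-0.053,0.181,0,0,0,0.14],
    [1,-0.064,0.219,0,0,0,0.16],
    [1,-0.075,0.257,0,0,0,0.18],
    [1,-0.086,0.295,0,0,0,0.2],
    [1,-0.096,0.327,0,0,0,0.215]
  ]
}}

```text
time_s: 5.65
tcp_pos: [0.4984, -0.1454, 0.0588]
ee_rot: [[0.993, 0.117, -0.001], [0.117, -0.993, -0.0], [-0.001, 0.0, -1.0]]
wrist_force: [0.7, 0.7, -0.5]
gripper_width: 0.292
```

```bash
python3 go.py .509 -.357 .06 6.8
```

```text
t 5.65 tcp [ 0.4984 -0.1454  0.0588] yaw 6.7 w 25.4 F [ 0.7  0.7 -0.5] j [  2.  22. -26.   0. -41.  95.]
shift [-0.0141  0.2114 -0.0012] rot [ 0.0001  0.0007 -0.0019]
```

{"name": "jog_arm", "arguments": {
  "moves": [
    [1,-0.002,0.025,0,0,0,0],
    [1,-0.004,0.06,0,0,0,0],
    [1,-0.006,0.095,0,0,0,0],
    [1,-0.008,0.13,0,0,0,0],
    [1,-0.01,0.16,0,0,0,0],
    [1,-0.012,0.182,0,0,0,0],
    [1,-0.013,0.197,0,0,0,0],
    [1,-0.014,0.205,0,0,0,0],
    [1,-0.014,0.209,0,0,0,0],
    [1,-0.014,0.209,0,0,0,0]
  ]
}}

```text
time_s: 6.48
tcp_pos: [0.5098, -0.3516, 0.0587]
ee_rot: [[0.993, 0.118, -0.001], [0.118, -0.993, 0.0], [-0.001, -0.0, -1.0]]
wrist_force: [0.5, 0.5, -1.7]
gripper_width: 0.294
```

```bash
python3 - <<'E'
from station import *
from h import *
c=capture("wrist")
cv2.imwrite("pics/w3.png",c["frame"][:,:,::-1])
c=capture("side");cv2.imwrite("pics/s3.png",cv2.resize(c["frame"][180:370,300:500,::-1],None,fx=3,fy=3))
E
python3 go.py .509 -.357 .0105 6.8
```

```text
t 6.58 tcp [ 0.5101 -0.3506  0.059 ] yaw 6.9 w 25.2 F [-0.4  0.3 -1.9] j [-20.  30. -12.  -0. -48. 116.]
shift [-0.0018  0.0063  0.0485] rot [-0.0006  0.0005  0.0014]
```

View pics/w3.png

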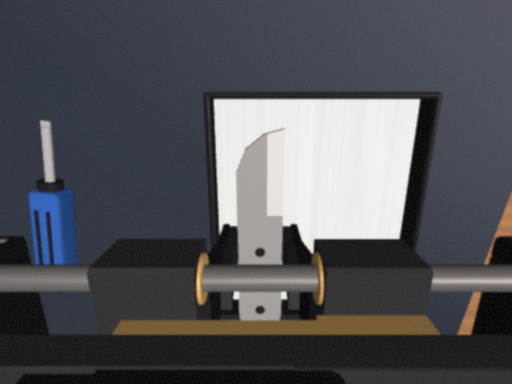

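View pics/s3.png

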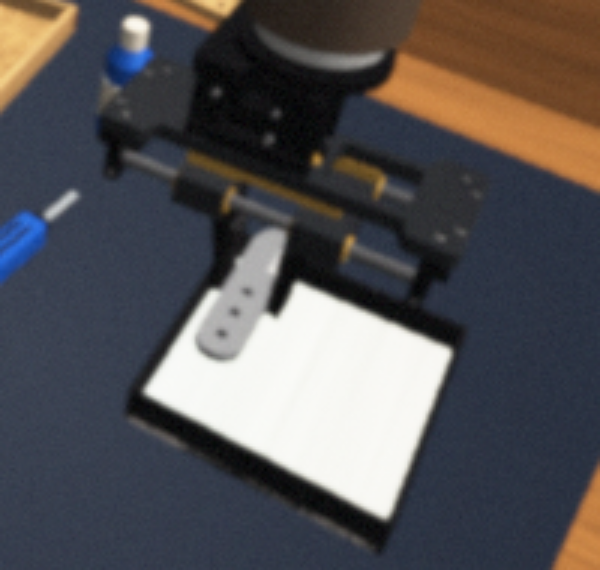

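```bash
python3 - <<'E'
from station import *
from h import *
c=capture("wrist")
P=plane(c,[(205,93),(440,93)],.029)[:,:2];m=P.mean(0);a=np.arctan2(*(P[0]-P[1])[::-1])-np.pi/2
print(P,np.linalg.norm(P[0]-P[1]),np.degrees(a),"centre",m-(.084)*np.array([np.cos(a),np.sin(a)]))
E
```

```text
[[ 0.58981851 -0.30789533]
 [ 0.60701795 -0.45025185]] 0.14339177205253856 6.889056855004584 centre [ 0.51502469 -0.38914916]
```

{"name": "jog_arm", "arguments": {
  "moves": [
    [1,-0.001,0.004,0.005,0,0,0],
    [1,-0.001,0.008,0.015,0,0,0],
    [1,-0.001,0.009,0.025,0,0,0],
    [1,-0.001,0.009,0.034,0,0,0],
    [1,-0.001,0.009,0.04,0,0,0],
    [1,-0.001,0.009,0.044,0,0,0],
    [1,-0.001,0.009,0.046,0,0,0],
    [1,-0.001,0.009,0.0475,0,0,0],
    [1,-0.001,0.009,0.0475,0,0,0],
    [1,-0.001,0.009,0.0475,0,0,0]
  ]
}}

```text
time_s: 7.47
tcp_pos: [0.5105, -0.3608, 0.0119]
ee_rot: [[0.993, 0.119, 0.001], [0.119, -0.993, -0.0], [0.001, 0.0, -1.0]]
wrist_force: [-0.5, -0.0, -1.1]
gripper_width: 0.295
```

```bash
python3 go.py .509 -.360 .0097 6.8
```

```text
t 7.47 tcp [ 0.5105 -0.3608  0.0119] yaw 6.8 w 25.6 F [-0.5 -0.  -1.1] j [-20.  34. -13.   0. -43. 117.]
shift [-0.0014 -0.001   0.0022] rot [ 0.0004 -0.0006  0.0006]
```

{"name": "jog_arm", "arguments": {
  "moves": [
    [1,0,0,0.001,0,0,0],
    [1,0,0,0.002,0,0,0],
    [1,0,0,0.002,0,0,0],
    [1,0,0,0.002,0,0,0],
    [1,0,0,0.002,0,0,0],
    [0.2,0,0,0.002,0,0,0],
    [0.2,0,0,0.002,0,0,0],
    [0.2,0,0,0.002,0,0,0],
    [0.2,0,0,0.002,0,0,0],
    [0.2,0,0,0.002,0,0,0]
  ]
}}

```text
time_s: 8.3
tcp_pos: [0.5104, -0.3607, 0.0098]
ee_rot: [[0.993, 0.119, 0.0], [0.119, -0.993, -0.0], [0.0, 0.0, -1.0]]
wrist_force: [0.2, 0.6, 0.2]
gripper_width: 0.393
```

{"name": "jog_arm", "arguments": {
  "moves": [
    [0.2,0,0,-0.004,0,0,0],
    [0.2,0,0,-0.014,0,0,0],
    [0.2,0,0,-0.03,0,0,0],
    [0.2,0,0,-0.05,0,0,0],
    [0.2,0,0,-0.07,0,0,0],
    [0,0,-0.03,-0.08,0,0,0],
    [0,0,-0.07,-0.08,0,0,0.05],
    [-0.15,0,-0.11,-0.08,0,0,0.1],
    [-0.15,0,-0.15,-0.08,0,0,0.15],
    [-0.15,0,-0.185,-0.08,0,0,0.2]
  ]
}}

```text
time_s: 9.13
tcp_pos: [0.4879, -0.1752, 0.0908]
ee_rot: [[0.997, -0.083, 0.002], [-0.083, -0.997, -0.0], [0.002, -0.0, -1.0]]
wrist_force: [1.0, 0.5, -0.6]
gripper_width: 0.561
```

```bash
python3 - <<'E'
from station import *
from h import *
c=capture("side");cv2.imwrite("pics/s4.png",cv2.resize(c["frame"][180:370,300:500,::-1],None,fx=3,fy=3))
E
python3 go.py .4435 .0985 .065 -10.2
```

```text
t 9.18 tcp [ 0.4868 -0.1711  0.0907] yaw -4.7 w 49.2 F [-2.8  3.9 -1.9] j [ -1.  20. -25.  -0. -46.  87.]
shift [-0.0651 -0.2652  0.0261] rot [-0.0014 -0.0002  0.0967]
```

View pics/s4.png

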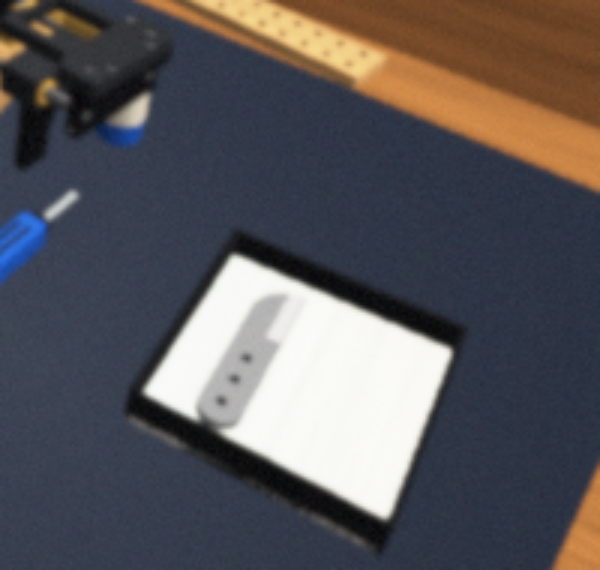

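Sheepsfoot blank lies flat in the tin. Next, the drop-point blank.

{"name": "jog_arm", "arguments": {
  "moves": [
    [-0.15,-0.009,-0.035,0,0,0,0.02],
    [-0.15,-0.018,-0.073,0,0,0,0.04],
    [-0.15,-0.027,-0.111,0,0,0,0.07],
    [-0.15,-0.036,-0.148,0,0,0,0.095],
    [-0.15,-0.045,-0.183,0.005,0,0,0.095],
    [-0.15,-0.053,-0.215,0.012,0,0,0.095],
    [-0.15,-0.06,-0.242,0.018,0,0,0.095],
    [-0.15,-0.063,-0.258,0.024,0,0,0.095],
    [-0.15,-0.064,-0.265,0.026,0,0,0.095],
    [-0.15,-0.064,-0.265,0.026,0,0,0.095]
  ]
}}

```text
time_s: 10.02
tcp_pos: [0.4461, 0.0936, 0.0639]
ee_rot: [[0.985, -0.172, 0.001], [-0.172, -0.985, 0.0], [0.001, -0.0, -1.0]]
wrist_force: [0.3, -0.0, 0.5]
gripper_width: 0.575
```

```bash
python3 go.py .4435 .0985 .0045 -10.2; python3 - <<'E'
from station import *
from h import *
c=capture("wrist");cv2.imwrite("pics/w5.png",c["frame"][:,:,::-1])
E
```

```text
t 10.02 tcp [0.4461 0.0936 0.0639] yaw -9.9 w 50.0 F [ 0.3 -0.   0.5] j [ 32.  17. -35.   0. -38.  48.]
shift [-0.0034 -0.0044  0.0594] rot [-0.0003 -0.0006  0.005 ]
```

View pics/w5.png

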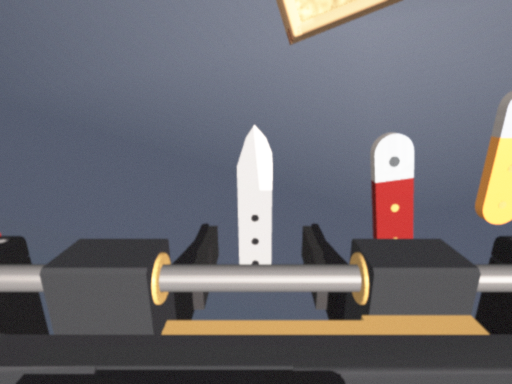

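{"name": "jog_arm", "arguments": {
  "moves": [
    [-0.15,-0.003,-0.004,0.02,0,0,0.005],
    [-0.15,-0.003,-0.004,0.036,0,0,0.005],
    [-0.15,-0.003,-0.004,0.048,0,0,0.005],
    [-0.15,-0.003,-0.004,0.054,0,0,0.005],
    [-0.15,-0.003,-0.004,0.057,0,0,0.005],
    [-0.15,-0.003,-0.004,0.0585,0,0,0.005],
    [-0.15,-0.003,-0.004,0.0595,0,0,0.005],
    [-0.15,-0.003,-0.004,0.0595,0,0,0.005],
    [-0.15,-0.003,-0.004,0.0595,0,0,0.005],
    [-0.15,-0.003,-0.004,0.0595,0,0,0.005]
  ]
}}

```text
time_s: 10.9
tcp_pos: [0.4439, 0.097, 0.0045]
ee_rot: [[0.984, -0.18, 0.001], [-0.18, -0.984, 0.001], [0.001, -0.001, -1.0]]
wrist_force: [-0.2, -0.1, -0.8]
gripper_width: 0.572
```

```bash
python3 go.py .4435 .0985 .0045 -10.2
```

```text
t 10.9 tcp [0.4439 0.097  0.0045] yaw -10.4 w 49.7 F [-0.2 -0.1 -0.8] j [ 33.  23. -38.   0. -29.  47.]
shift [-0.0007 -0.0014  0.    ] rot [-0.0008 -0.0009 -0.0027]
```

{"name": "jog_arm", "arguments": {
  "moves": [
    [0.3,0,-0.001,0,0,0,0],
    [1,0,-0.001,0,0,0,0],
    [1,0,-0.001,0,0,0,0],
    [1,0,-0.001,0,0,0,0],
    [1,0,-0.001,0,0,0,0],
    [1,0,-0.001,0,0,0,0],
    [1,0,-0.001,0,0,0,0],
    [1,0,-0.001,0,0,0,0],
    [1,0,-0.001,-0.002,0,0,0],
    [1,0,-0.001,-0.005,0,0,0]
  ]
}}

```text
time_s: 11.73
tcp_pos: [0.4433, 0.0975, 0.0088]
ee_rot: [[0.984, -0.18, -0.001], [-0.18, -0.984, -0.001], [-0.001, 0.001, -1.0]]
wrist_force: [-0.2, 0.5, -1.4]
gripper_width: 0.289
```

{"name": "jog_arm", "arguments": {
  "moves": [
    [1,0,0,-0.005,0,0,0],
    [1,0,0,-0.01,0,0,0],
    [1,0,0,-0.02,0,0,0],
    [1,0,0,-0.03,0,0,0],
    [1,0,0,-0.04,0,0,0],
    [1,0,0,-0.047,0,0,0],
    [1,0,0,-0.05,0,0,0],
    [1,0,0,-0.05,0,0,0],
    [1,0,0,-0.05,0,0,0],
    [1,0,0,-0.05,0,0,0]
  ]
}}

```text
time_s: 12.57
tcp_pos: [0.4433, 0.0975, 0.0586]
ee_rot: [[0.984, -0.18, -0.001], [-0.18, -0.984, -0.001], [-0.001, 0.001, -1.0]]
wrist_force: [0.2, -0.4, -1.6]
gripper_width: 0.292
```

```bash
python3 go.py .515 -.4145 .059 6.8;  python3 - <<'E'
from station import *
from h import *
c=capture("wrist");cv2.imwrite("pics/w6.png",c["frame"][:,:,::-1])
E
```

```text
t 12.57 tcp [0.4433 0.0975 0.0586] yaw -10.4 w 25.4 F [ 0.2 -0.4 -1.6] j [ 33.  17. -35.  -0. -38.  47.]
shift [ 1.627e-01  4.907e-01 -2.000e-04] rot [ 0.0005  0.001  -0.2997]
```

View pics/w6.png

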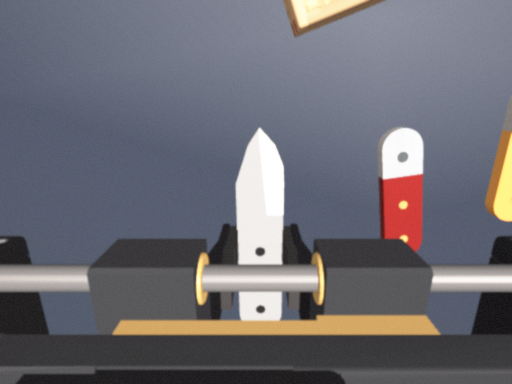

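{"name": "jog_arm", "arguments": {
  "moves": [
    [1,0.004,0.011,0,0,0,-0.01],
    [1,0.012,0.035,0,0,0,-0.03],
    [1,0.023,0.068,0,0,0,-0.06],
    [1,0.035,0.106,0,0,0,-0.1],
    [1,0.048,0.144,0,0,0,-0.14],
    [1,0.06,0.182,0,0,0,-0.18],
    [1,0.073,0.22,0,0,0,-0.22],
    [1,0.085,0.258,0,0,0,-0.26],
    [1,0.098,0.295,0,0,0,-0.29],
    [1,0.108,0.327,0,0,0,-0.3]
  ]
}}

```text
time_s: 13.45
tcp_pos: [0.4911, -0.2458, 0.0583]
ee_rot: [[0.993, 0.119, -0.001], [0.119, -0.993, -0.0], [-0.001, -0.0, -1.0]]
wrist_force: [1.3, 0.6, -0.5]
gripper_width: 0.294
```

```bash
python3 go.py .515 -.4145 .059 6.8
```

```text
t 13.45 tcp [ 0.4911 -0.2458  0.0583] yaw 6.8 w 25.6 F [ 1.3  0.6 -0.5] j [-10.  25. -22.   0. -43. 107.]
shift [ 0.0036  0.1703 -0.0007] rot [-0.0001  0.0009  0.0008]
```

{"name": "jog_arm", "arguments": {
  "moves": [
    [1,0,0.025,0,0,0,0],
    [1,0.001,0.058,0,0,0,0],
    [1,0.002,0.09,0,0,0,0],
    [1,0.003,0.12,0,0,0,0],
    [1,0.003,0.143,0,0,0,0],
    [1,0.003,0.157,0,0,0,0],
    [1,0.003,0.164,0,0,0,0],
    [1,0.003,0.167,0,0,0,0],
    [1,0.003,0.167,0,0,0,0],
    [1,0.003,0.167,0,0,0,0]
  ]
}}

```text
time_s: 14.28
tcp_pos: [0.5137, -0.4078, 0.0586]
ee_rot: [[0.993, 0.119, -0.001], [0.119, -0.993, 0.001], [-0.001, -0.001, -1.0]]
wrist_force: [-0.7, 0.6, -1.9]
gripper_width: 0.289
```

```bash
python3 go.py .515 -.4145 .0097 6.8;  python3 - <<'E'
from station import *
from h import *
c=capture("wrist");cv2.imwrite("pics/w7.png",c["frame"][:,:,::-1])
E
```

```text
t 14.28 tcp [ 0.5137 -0.4078  0.0586] yaw 6.9 w 25.1 F [-0.7  0.6 -1.9] j [-24.  33.  -6.  -0. -51. 121.]
shift [0.0005 0.0068 0.0489] rot [-0.0009  0.001   0.001 ]
```

View pics/w7.png

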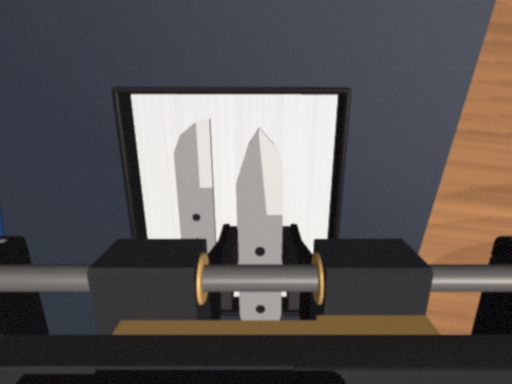

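{"name": "jog_arm", "arguments": {
  "moves": [
    [1,0.001,0.004,0.005,0,0,0],
    [1,0.001,0.007,0.015,0,0,0],
    [1,0.001,0.007,0.025,0,0,0],
    [1,0.001,0.007,0.034,0,0,0],
    [1,0.001,0.007,0.04,0,0,0],
    [1,0.001,0.007,0.044,0,0,0],
    [1,0.001,0.007,0.046,0,0,0],
    [1,0.001,0.007,0.047,0,0,0],
    [1,0.001,0.007,0.047,0,0,0],
    [1,0.001,0.007,0.047,0,0,0]
  ]
}}

```text
time_s: 15.17
tcp_pos: [0.5162, -0.4158, 0.0125]
ee_rot: [[0.993, 0.119, 0.001], [0.119, -0.993, -0.0], [0.001, 0.001, -1.0]]
wrist_force: [-0.8, 0.7, -1.2]
gripper_width: 0.289
```

```bash
python3 go.py .515 -.4145 .0097 6.8
```

```text
t 15.17 tcp [ 0.5162 -0.4158  0.0125] yaw 6.8 w 25.2 F [-0.8  0.7 -1.2] j [-25.  37.  -7.   0. -46. 122.]
shift [-0.001  -0.0014  0.0028] rot [ 0.0006 -0.0007  0.0006]
```

{"name": "jog_arm", "arguments": {
  "moves": [
    [1,0,0,0.001,0,0,0],
    [1,0,0,0.002,0,0,0],
    [1,0,0,0.0028,0,0,0],
    [1,0,0,0.0028,0,0,0],
    [1,0,0,0.0028,0,0,0],
    [0.2,0,0,0.0028,0,0,0],
    [0.2,0,0,0.0028,0,0,0],
    [0.2,0,0,0.0028,0,0,0],
    [0.2,0,0,0.0028,0,0,0],
    [0.2,0,0,0.0028,0,0,0]
  ]
}}

```text
time_s: 16.0
tcp_pos: [0.516, -0.4157, 0.0095]
ee_rot: [[0.993, 0.119, 0.0], [0.119, -0.993, -0.0], [0.0, 0.0, -1.0]]
wrist_force: [0.2, 0.0, -0.1]
gripper_width: 0.396
```

{"name": "jog_arm", "arguments": {
  "moves": [
    [0.2,0,0,-0.004,0,0,0],
    [0.2,0,0,-0.014,0,0,0],
    [0.2,0,0,-0.03,0,0,0],
    [0.2,0,0,-0.05,0,0,0],
    [0.2,0,0,-0.068,0,0,0],
    [0,-0.003,-0.03,-0.075,0,0,0.02],
    [0,-0.006,-0.07,-0.075,0,0,0.05],
    [-0.15,-0.009,-0.11,-0.075,0,0,0.09],
    [-0.15,-0.012,-0.15,-0.075,0,0,0.11],
    [-0.15,-0.014,-0.18,-0.075,0,0,0.11]
  ]
}}

```text
time_s: 16.83
tcp_pos: [0.4797, -0.2364, 0.0854]
ee_rot: [[1.0, 0.009, 0.001], [0.009, -1.0, 0.0], [0.001, -0.0, -1.0]]
wrist_force: [-0.4, 0.2, 1.2]
gripper_width: 0.562
```

```bash
python3 go.py .4755 -.196 .065 0.5
```

```text
t 16.83 tcp [ 0.4797 -0.2364  0.0854] yaw 0.5 w 48.9 F [-0.4  0.2  1.2] j [ -9.  22. -23.  -0. -46.  99.]
shift [-0.0039 -0.0404  0.0204] rot [-0.0001 -0.001   0.0002]
```

{"name": "jog_arm", "arguments": {
  "moves": [
    [-0.15,-0.002,-0.018,0.01,0,0,0],
    [-0.15,-0.004,-0.03,0.018,0,0,0],
    [-0.15,-0.004,-0.037,0.02,0,0,0],
    [-0.15,-0.004,-0.037,0.02,0,0,0],
    [-0.15,-0.004,-0.037,0.02,0,0,0],
    [-0.15,-0.004,-0.037,0.02,0,0,0],
    [-0.15,-0.004,-0.037,0.02,0,0,0],
    [-0.15,-0.004,-0.037,0.02,0,0,0],
    [-0.15,-0.004,-0.037,0.02,0,0,0],
    [-0.15,-0.004,-0.037,0.02,0,0,0]
  ]
}}

```text
time_s: 17.67
tcp_pos: [0.4762, -0.202, 0.0643]
ee_rot: [[1.0, 0.008, 0.0], [0.008, -1.0, -0.0], [0.0, 0.0, -1.0]]
wrist_force: [0.5, -0.0, 0.8]
gripper_width: 0.573
```

```bash
python3 go.py .4755 -.196 .006 0.5;  python3 - <<'E'
from station import *
from h import *
c=capture("wrist");cv2.imwrite("pics/w8.png",c["frame"][:,:,::-1])
c=capture("side");cv2.imwrite("pics/s8.png",cv2.resize(c["frame"][180:370,260:500,::-1],None,fx=3,fy=3))
E
```

```text
t 17.67 tcp [ 0.4762 -0.202   0.0643] yaw 0.5 w 49.9 F [ 0.5 -0.   0.8] j [ -5.  22. -26.   0. -42.  95.]
shift [-0.0006 -0.006   0.0583] rot [ 0.     -0.     -0.0003]
```

View pics/w8.png

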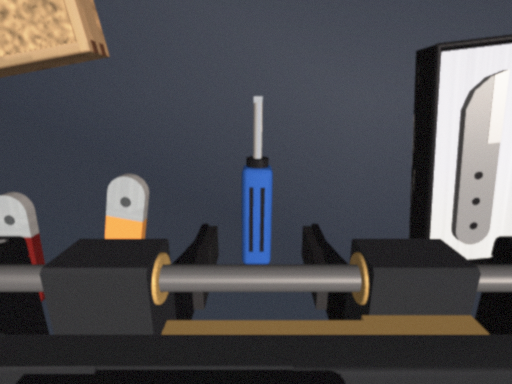

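View pics/s8.png

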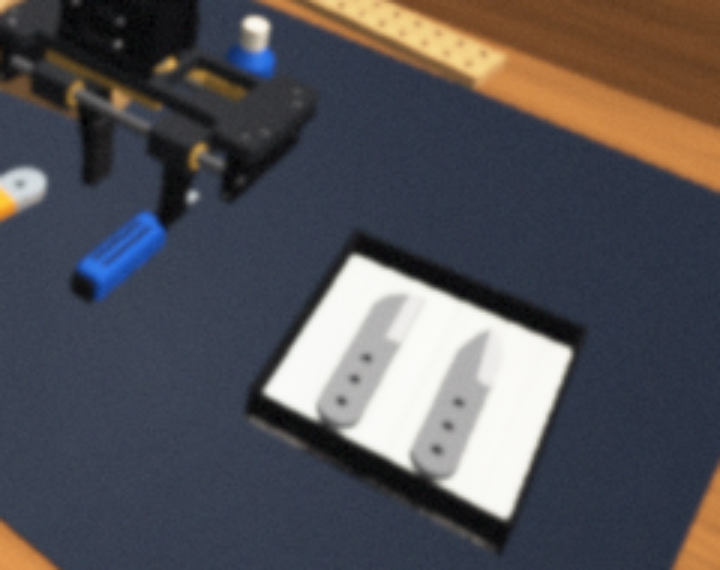

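```bash
python3 - <<'E'
from station import *
from h import *
c=capture("wrist")
print(plane(c,[(244,168),(272,168),(244,262),(271,262)],.025).round(4))
E
```

```text
[[ 0.5117 -0.1913  0.025 ]
 [ 0.5119 -0.2105  0.025 ]
 [ 0.4389 -0.1908  0.025 ]
 [ 0.4391 -0.2113  0.025 ]]
```

{"name": "jog_arm", "arguments": {
  "moves": [
    [-0.15,0,-0.003,0.02,0,0,0],
    [-0.15,0,-0.003,0.036,0,0,0],
    [-0.15,0,-0.003,0.047,0,0,0],
    [-0.15,0,-0.003,0.053,0,0,0],
    [-0.15,0,-0.003,0.056,0,0,0],
    [-0.15,0,-0.003,0.058,0,0,0],
    [-0.15,0,-0.003,0.058,0,0,0],
    [-0.15,0,-0.003,0.058,0,0,0],
    [-0.15,0,-0.003,0.058,0,0,0],
    [-0.15,0,-0.003,0.058,0,0,0]
  ]
}}

```text
time_s: 18.65
tcp_pos: [0.4766, -0.1986, 0.0068]
ee_rot: [[1.0, 0.009, 0.001], [0.009, -1.0, -0.0], [0.001, 0.0, -1.0]]
wrist_force: [0.2, 0.0, -0.2]
gripper_width: 0.575
```

{"name": "jog_arm", "arguments": {
  "moves": [
    [0.3,0,0,0,0,0,0],
    [1,0,0,0,0,0,0],
    [1,0,0,0,0,0,0],
    [1,0,0,0,0,0,0],
    [1,0,0,0,0,0,0],
    [1,0,0,0,0,0,0],
    [1,0,0,0,0,0,0],
    [1,0,0,0,0,0,0],
    [1,0,0,-0.002,0,0,0],
    [1,0,0,-0.005,0,0,0]
  ]
}}

```text
time_s: 19.48
tcp_pos: [0.4758, -0.1985, 0.0111]
ee_rot: [[1.0, 0.009, -0.001], [0.009, -1.0, 0.0], [-0.001, -0.0, -1.0]]
wrist_force: [-0.2, -0.0, -0.3]
gripper_width: 0.249
```

{"name": "jog_arm", "arguments": {
  "moves": [
    [1,0,0,-0.005,0,0,0],
    [1,0,0,-0.01,0,0,0],
    [1,0,0,-0.02,0,0,0],
    [1,0,0,-0.03,0,0,0],
    [1,0,0,-0.038,0,0,0],
    [1,0,0,-0.044,0,0,0],
    [1,0,0,-0.046,0,0,0],
    [1,0,0,-0.046,0,0,0],
    [1,0,0,-0.046,0,0,0],
    [1,0,0,-0.046,0,0,0]
  ]
}}

```text
time_s: 20.32
tcp_pos: [0.4758, -0.1985, 0.0568]
ee_rot: [[1.0, 0.009, -0.001], [0.009, -1.0, 0.0], [-0.001, -0.0, -1.0]]
wrist_force: [-0.1, -0.1, -1.1]
gripper_width: 0.248
```

```bash
python3 go.py .498 .3766 .055 -3.7;  python3 - <<'E'
from station import *
from h import *
c=capture("wrist");cv2.imwrite("pics/w9.png",c["frame"][:,:,::-1])
c=capture("side");cv2.imwrite("pics/s9.png",cv2.resize(c["frame"][180:370,200:440,::-1],None,fx=3,fy=3))
E
```

```text
t 20.32 tcp [ 0.4758 -0.1985  0.0568] yaw 0.5 w 21.6 F [-0.1 -0.1 -1.1] j [ -5.  22. -27.  -0. -41.  95.]
shift [ 0.0275 -0.5749  0.0019] rot [-0.0002  0.0011  0.0737]
```

View pics/s9.png

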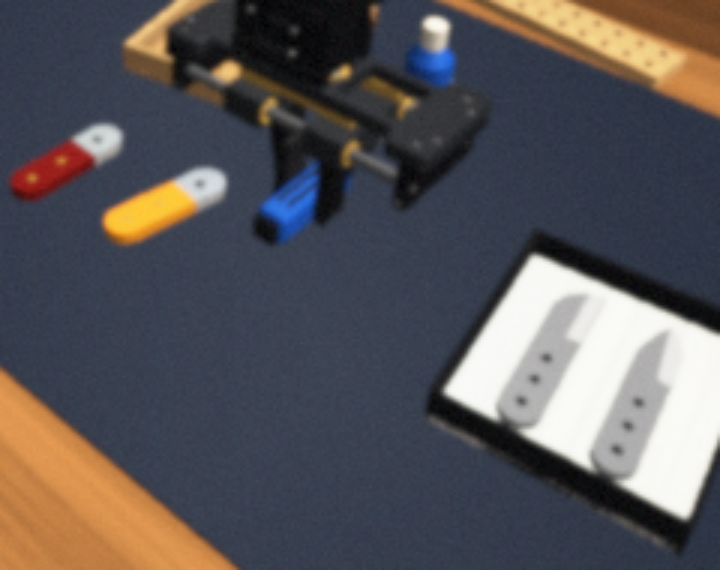

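View pics/w9.png

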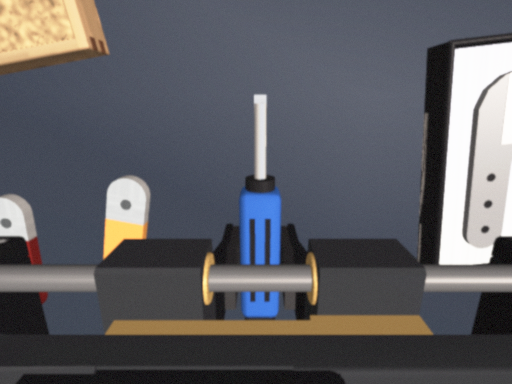

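{"name": "jog_arm", "arguments": {
  "moves": [
    [1,0,-0.012,0,0,0,0],
    [1,0.002,-0.037,0,0,0,0],
    [1,0.003,-0.072,0,0,0,0.01],
    [1,0.005,-0.112,0,0,0,0.015],
    [1,0.007,-0.152,0,0,0,0.02],
    [1,0.009,-0.192,0,0,0,0.03],
    [1,0.011,-0.232,0,0,0,0.04],
    [1,0.013,-0.272,0,0,0,0.05],
    [1,0.015,-0.312,0,0,0,0.06],
    [1,0.017,-0.352,0,0,0,0.073]
  ]
}}

```text
time_s: 21.25
tcp_pos: [0.4891, 0.156, 0.0571]
ee_rot: [[0.998, -0.064, -0.0], [-0.064, -0.998, -0.0], [-0.0, 0.0, -1.0]]
wrist_force: [1.3, -0.2, 0.1]
gripper_width: 0.245
```

```bash
python3 go.py .498 .3766 .055 -3.7
```

```text
t 21.25 tcp [0.4891 0.156  0.0571] yaw -3.6 w 21.4 F [ 1.3 -0.2  0.1] j [ 36.  22. -27.  -0. -41.  51.]
shift [-0.0051 -0.2208  0.002 ] rot [0.0003 0.0004 0.0009]
```

{"name": "jog_arm", "arguments": {
  "moves": [
    [1,0,-0.038,0,0,0,0],
    [1,-0.001,-0.076,0,0,0,0],
    [1,-0.002,-0.112,0,0,0,0],
    [1,-0.003,-0.146,0,0,0,0],
    [1,-0.004,-0.175,0,0,0,0],
    [1,-0.005,-0.198,0,0,0,0],
    [1,-0.005,-0.212,0,0,0,0],
    [1,-0.005,-0.218,0,0,0,0],
    [1,-0.005,-0.22,0,0,0,0],
    [1,-0.005,-0.22,0,0,0,0]
  ]
}}

```text
time_s: 22.08
tcp_pos: [0.4986, 0.3727, 0.0569]
ee_rot: [[0.998, -0.064, -0.001], [-0.064, -0.998, -0.001], [-0.001, 0.001, -1.0]]
wrist_force: [-0.6, 0.0, -1.0]
gripper_width: 0.248
```

```bash
python3 go.py .498 .3766 .011 -3.7;  python3 - <<'E'
from station import *
from h import *
c=capture("wrist");cv2.imwrite("pics/w10.png",c["frame"][:,:,::-1])
E
```

```text
t 22.08 tcp [0.4986 0.3727 0.0569] yaw -3.7 w 21.6 F [-0.6  0.  -1. ] j [ 52.  31. -11.  -0. -48.  35.]
shift [-0.0008 -0.0039  0.0459] rot [0.001  0.0009 0.0003]
```

View pics/w10.png

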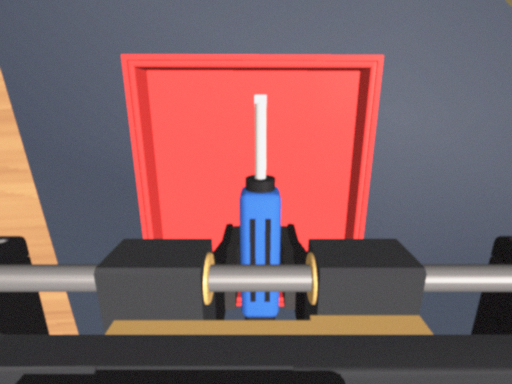

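{"name": "jog_arm", "arguments": {
  "moves": [
    [1,0,-0.001,0.005,0,0,0],
    [1,0,-0.001,0.015,0,0,0],
    [1,0,-0.001,0.025,0,0,0],
    [1,0,-0.001,0.033,0,0,0],
    [1,0,-0.001,0.038,0,0,0],
    [1,0,-0.001,0.042,0,0,0],
    [1,0,-0.001,0.0435,0,0,0],
    [1,0,-0.001,0.0445,0,0,0],
    [1,0,-0.001,0.0445,0,0,0],
    [1,0,-0.001,0.0445,0,0,0]
  ]
}}

```text
time_s: 22.97
tcp_pos: [0.4993, 0.3747, 0.0131]
ee_rot: [[0.998, -0.064, 0.001], [-0.064, -0.998, 0.001], [0.001, -0.001, -1.0]]
wrist_force: [-0.1, -0.0, 0.2]
gripper_width: 0.249
```

```bash
python3 go.py .498 .3766 .011 -3.7
```

```text
t 22.97 tcp [0.4993 0.3747 0.0131] yaw -3.6 w 21.7 F [-0.1 -0.   0.2] j [ 52.  34. -13.   0. -43.  35.]
shift [-0.0014 -0.0018  0.0021] rot [-0.0005 -0.0005  0.001 ]
```

{"name": "jog_arm", "arguments": {
  "moves": [
    [1,0,0,0.001,0,0,0],
    [1,0,0,0.002,0,0,0],
    [1,0,0,0.002,0,0,0],
    [1,0,0,0.002,0,0,0],
    [1,0,0,0.002,0,0,0],
    [0.2,0,0,0.002,0,0,0],
    [0.2,0,0,0.002,0,0,0],
    [0.2,0,0,0.002,0,0,0],
    [0.2,0,0,0.002,0,0,0],
    [0.2,0,0,0.002,0,0,0]
  ]
}}

```text
time_s: 23.8
tcp_pos: [0.499, 0.3743, 0.0105]
ee_rot: [[0.998, -0.064, -0.0], [-0.064, -0.998, -0.0], [-0.0, 0.0, -1.0]]
wrist_force: [-0.4, 0.8, -0.2]
gripper_width: 0.393
```

{"name": "jog_arm", "arguments": {
  "moves": [
    [0.2,0,0,-0.004,0,0,0],
    [0.2,0,0,-0.014,0,0,0],
    [0.2,0,0,-0.03,0,0,0],
    [0.2,0,0,-0.05,0,0,0],
    [0.2,0,0,-0.068,0,0,0],
    [0,-0.005,0.03,-0.075,0,0,0],
    [0,-0.01,0.065,-0.075,0,0,-0.02],
    [-0.15,-0.015,0.105,-0.075,0,0,-0.047],
    [-0.15,-0.02,0.145,-0.075,0,0,-0.047],
    [-0.15,-0.025,0.185,-0.075,0,0,-0.047]
  ]
}}

```text
time_s: 24.63
tcp_pos: [0.4619, 0.19, 0.0868]
ee_rot: [[1.0, -0.016, 0.001], [-0.016, -1.0, 0.001], [0.001, -0.001, -1.0]]
wrist_force: [0.6, -0.2, 0.7]
gripper_width: 0.565
```

```bash
python3 go.py .4388 -.0079 .065 -1; python3 - <<'E'
from station import *
from h import *
c=capture("top");cv2.imwrite("pics/t11.png",cv2.resize(c["frame"][100:260,60:320,::-1],None,fx=3,fy=3))
E
```

```text
t 24.63 tcp [0.4619 0.19   0.0868] yaw -0.9 w 49.1 F [ 0.6 -0.2  0.7] j [ 41.  19. -27.   0. -44.  48.]
shift [-0.02    0.1983  0.0216] rot [-0.0009 -0.0013  0.0017]
```

View pics/t11.png

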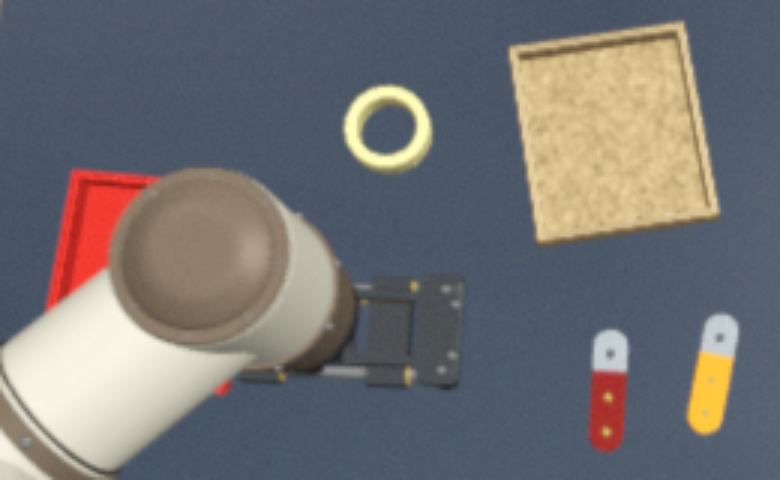

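{"name": "jog_arm", "arguments": {
  "moves": [
    [-0.15,-0.003,0.03,0.003,0,0,0],
    [-0.15,-0.007,0.07,0.006,0,0,0],
    [-0.15,-0.011,0.108,0.01,0,0,0],
    [-0.15,-0.015,0.143,0.014,0,0,0],
    [-0.15,-0.018,0.17,0.018,0,0,0],
    [-0.15,-0.02,0.187,0.021,0,0,0],
    [-0.15,-0.02,0.195,0.021,0,0,0],
    [-0.15,-0.02,0.196,0.021,0,0,0],
    [-0.15,-0.02,0.196,0.021,0,0,0],
    [-0.15,-0.02,0.196,0.021,0,0,0]
  ]
}}

```text
time_s: 25.52
tcp_pos: [0.44, -0.0033, 0.0653]
ee_rot: [[1.0, -0.016, 0.002], [-0.016, -1.0, 0.001], [0.002, -0.001, -1.0]]
wrist_force: [0.5, 0.3, -0.2]
gripper_width: 0.577
```

```bash
python3 go.py .4388 -.0079 .0055 -1; python3 - <<'E'
from station import *
from h import *
c=capture("wrist");cv2.imwrite("pics/w12.png",c["frame"][:,:,::-1])
E
```

```text
t 25.52 tcp [ 0.44   -0.0033  0.0653] yaw -0.9 w 50.2 F [ 0.5  0.3 -0.2] j [ 21.  15. -37.   0. -38.  68.]
shift [-0.0012  0.0046  0.0598] rot [-0.0005 -0.0017  0.0016]
```

View pics/w12.png

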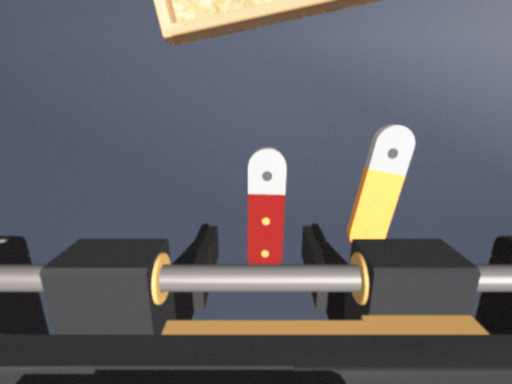

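```bash
python3 - <<'E'
from station import *
from h import *
c=capture("wrist")
print(plane(c,[(267,148),(265.5,222),(248,215),(284,215),(397,125),(363,185),(396,187)],.012).round(4))
E
```

```text
[[ 0.487  -0.0098  0.012 ]
 [ 0.4295 -0.0081  0.012 ]
 [ 0.4355  0.0053  0.012 ]
 [ 0.4351 -0.0224  0.012 ]
 [ 0.5019 -0.1015  0.012 ]
 [ 0.4583 -0.0813  0.012 ]
 [ 0.4563 -0.1061  0.012 ]]
```

{"name": "jog_arm", "arguments": {
  "moves": [
    [-0.15,-0.002,0.004,0.02,0,0,0],
    [-0.15,-0.002,0.004,0.036,0,0,0],
    [-0.15,-0.002,0.004,0.047,0,0,0],
    [-0.15,-0.002,0.004,0.054,0,0,0],
    [-0.15,-0.002,0.004,0.057,0,0,0],
    [-0.15,-0.002,0.004,0.059,0,0,0],
    [-0.15,-0.002,0.004,0.0595,0,0,0],
    [-0.15,-0.002,0.004,0.0595,0,0,0],
    [-0.15,-0.002,0.004,0.0595,0,0,0],
    [-0.15,-0.002,0.004,0.0595,0,0,0]
  ]
}}

```text
time_s: 26.45
tcp_pos: [0.4373, -0.0081, 0.0057]
ee_rot: [[1.0, -0.017, 0.001], [-0.017, -1.0, 0.0], [0.001, -0.0, -1.0]]
wrist_force: [-0.5, -0.7, 0.1]
gripper_width: 0.573
```

{"name": "jog_arm", "arguments": {
  "moves": [
    [0.3,0,0,0,0,0,0],
    [1,0,0,0,0,0,0],
    [1,0,0,0,0,0,0],
    [1,0,0,0,0,0,0],
    [1,0,0,0,0,0,0],
    [1,0,0,0,0,0,0],
    [1,0,0,0,0,0,0],
    [1,0,0,0,0,0,0],
    [1,0,0,-0.002,0,0,0],
    [1,0,0,-0.005,0,0,0]
  ]
}}

```text
time_s: 27.28
tcp_pos: [0.4366, -0.0083, 0.0101]
ee_rot: [[1.0, -0.017, -0.001], [-0.017, -1.0, -0.0], [-0.001, 0.0, -1.0]]
wrist_force: [-0.1, -0.1, -0.0]
gripper_width: 0.316
```

{"name": "jog_arm", "arguments": {
  "moves": [
    [1,0,0,-0.005,0,0,0],
    [1,0,0,-0.01,0,0,0],
    [1,0,0,-0.02,0,0,0],
    [1,0,0,-0.03,0,0,0],
    [1,0,0,-0.04,0,0,0],
    [1,0,0,-0.046,0,0,0],
    [1,0,0,-0.048,0,0,0],
    [1,0,0,-0.048,0,0,0],
    [1,0,0,-0.048,0,0,0],
    [1,0,0,-0.048,0,0,0]
  ]
}}

```text
time_s: 28.12
tcp_pos: [0.4365, -0.0083, 0.0578]
ee_rot: [[1.0, -0.017, -0.001], [-0.017, -1.0, -0.0], [-0.001, 0.0, -1.0]]
wrist_force: [0.8, -0.3, -0.9]
gripper_width: 0.317
```

```bash
python3 go.py .652 .0211 .058 9.9; python3 - <<'E'
from station import *
from h import *
c=capture("wrist");cv2.imwrite("pics/w13.png",c["frame"][:,:,::-1])
E
```

```text
t 28.12 tcp [ 0.4365 -0.0083  0.0578] yaw -1.0 w 27.6 F [ 0.8 -0.3 -0.9] j [ 20.  16. -38.  -0. -37.  69.]
shift [ 0.2149 -0.0331 -0.0005] rot [ 0.0002  0.0012 -0.1897]
```

View pics/w13.png

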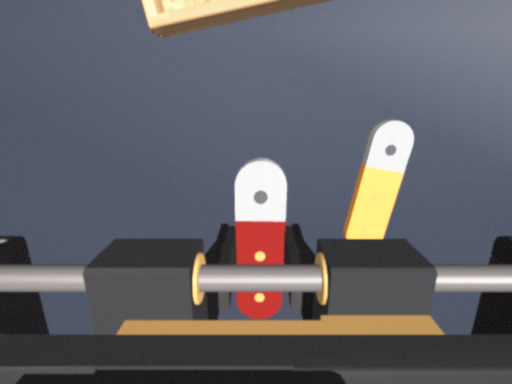

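{"name": "jog_arm", "arguments": {
  "moves": [
    [1,0.01,-0.001,0,0,0,-0.01],
    [1,0.032,-0.005,0,0,0,-0.03],
    [1,0.065,-0.01,0,0,0,-0.06],
    [1,0.1,-0.015,0,0,0,-0.09],
    [1,0.135,-0.021,0,0,0,-0.12],
    [1,0.165,-0.025,0,0,0,-0.15],
    [1,0.19,-0.029,0,0,0,-0.18],
    [1,0.205,-0.032,0,0,0,-0.19],
    [1,0.213,-0.033,0,0,0,-0.19],
    [1,0.213,-0.033,0,0,0,-0.19]
  ]
}}

```text
time_s: 29.0
tcp_pos: [0.652, 0.0213, 0.057]
ee_rot: [[0.985, 0.172, -0.0], [0.172, -0.985, -0.0], [-0.0, 0.0, -1.0]]
wrist_force: [-0.1, 0.2, -0.2]
gripper_width: 0.314
```

```bash
python3 go.py .652 .0211 .0108 9.9; python3 - <<'E'
from station import *
from h import *
c=capture("wrist");cv2.imwrite("pics/w14.png",c["frame"][:,:,::-1])
E
```

```text
t 29.0 tcp [0.652  0.0213 0.057 ] yaw 9.9 w 27.3 F [-0.1  0.2 -0.2] j [ 16.  33.  -7.   0. -50.  84.]
shift [0.     0.0002 0.0462] rot [0.0003 0.0003 0.0003]
```

View pics/w14.png

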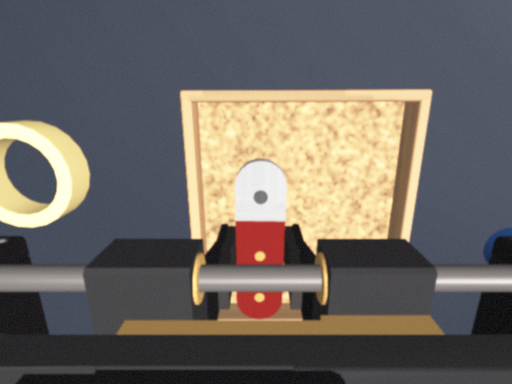

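```bash
python3 - <<'E'
from station import *
from h import *
c=capture("wrist")
P=plane(c,[(181,93),(431,90.5)],.028)[:,:2];m=P.mean(0);a=np.arctan2(*(P[0]-P[1])[::-1])-np.pi/2
print(P,np.linalg.norm(P[0]-P[1]),np.degrees(a),"centre",m-.087*np.array([np.cos(a),np.sin(a)]))
E
```

```text
[[ 0.72521717  0.08204704]
 [ 0.75271557 -0.06704995]] 0.151611594022853 10.449803942043717 centre [ 0.65340933 -0.008281  ]
```

{"name": "jog_arm", "arguments": {
  "moves": [
    [1,0,0.001,0.005,0,0,0],
    [1,0,0.001,0.015,0,0,0],
    [1,0,0.001,0.025,0,0,0],
    [1,0,0.001,0.033,0,0,0],
    [1,0,0.001,0.038,0,0,0],
    [1,0,0.001,0.042,0,0,0],
    [1,0,0.001,0.0435,0,0,0],
    [1,0,0.001,0.0445,0,0,0],
    [1,0,0.001,0.0445,0,0,0],
    [1,0,0.001,0.0445,0,0,0]
  ]
}}

```text
time_s: 29.93
tcp_pos: [0.651, 0.0203, 0.0141]
ee_rot: [[0.985, 0.172, 0.001], [0.172, -0.985, 0.0], [0.001, 0.0, -1.0]]
wrist_force: [0.3, -0.3, -1.6]
gripper_width: 0.312
```

```bash
python3 go.py .652 .0211 .0106 9.9
```

```text
t 29.93 tcp [0.651  0.0203 0.0141] yaw 9.9 w 27.1 F [ 0.3 -0.3 -1.6] j [ 16.  36.  -9.   0. -45.  84.]
shift [ 0.0012 -0.0006  0.0035] rot [ 0.     -0.0007  0.0005]
```

{"name": "jog_arm", "arguments": {
  "moves": [
    [1,0,0,0.0015,0,0,0],
    [1,0,0,0.0028,0,0,0],
    [1,0,0,0.0034,0,0,0],
    [1,0,0,0.0034,0,0,0],
    [1,0,0,0.0034,0,0,0],
    [0.15,0,0,0.0034,0,0,0],
    [0.15,0,0,0.0034,0,0,0],
    [0.15,0,0,0.0034,0,0,0],
    [0.15,0,0,0.0034,0,0,0],
    [0.15,0,0,0.0034,0,0,0]
  ]
}}

```text
time_s: 30.77
tcp_pos: [0.6507, 0.0202, 0.0104]
ee_rot: [[0.985, 0.172, 0.0], [0.172, -0.985, -0.0], [0.0, 0.0, -1.0]]
wrist_force: [0.4, 0.5, 0.3]
gripper_width: 0.422
```

{"name": "jog_arm", "arguments": {
  "moves": [
    [0.15,0,0,-0.004,0,0,0],
    [0.15,0,0,-0.014,0,0,0],
    [0.15,0,0,-0.03,0,0,0],
    [0.15,0,0,-0.05,0,0,0],
    [0.15,-0.01,0,-0.065,0,0,0],
    [0,-0.035,0.005,-0.068,0,0,0.05],
    [0,-0.07,0.015,-0.068,0,0,0.1],
    [-0.15,-0.1,0.028,-0.068,0,0,0.18],
    [-0.15,-0.135,0.045,-0.068,0,0,0.26],
    [-0.15,-0.165,0.06,-0.068,0,0,0.34]
  ]
}}

```text
time_s: 31.6
tcp_pos: [0.4967, -0.0681, 0.0794]
ee_rot: [[0.986, -0.169, 0.001], [-0.169, -0.986, 0.0], [0.001, -0.0, -1.0]]
wrist_force: [0.5, -1.0, 0.2]
gripper_width: 0.565
```

```bash
python3 go.py .4543 -.0937 .065 -11.2
```

```text
t 31.6 tcp [ 0.4967 -0.0681  0.0794] yaw -9.8 w 49.2 F [ 0.5 -1.   0.2] j [ 11.  19. -28.  -0. -43.  69.]
shift [-0.0374  0.0325  0.0143] rot [-0.0003 -0.0008  0.0253]
```

{"name": "jog_arm", "arguments": {
  "moves": [
    [-0.15,-0.015,0.013,0.005,0,0,0.025],
    [-0.15,-0.028,0.024,0.01,0,0,0.025],
    [-0.15,-0.035,0.03,0.014,0,0,0.025],
    [-0.15,-0.036,0.0315,0.014,0,0,0.025],
    [-0.15,-0.036,0.0315,0.014,0,0,0.025],
    [-0.15,-0.036,0.0315,0.014,0,0,0.025],
    [-0.15,-0.036,0.0315,0.014,0,0,0.025],
    [-0.15,-0.036,0.0315,0.014,0,0,0.025],
    [-0.15,-0.036,0.0315,0.014,0,0,0.025],
    [-0.15,-0.036,0.0315,0.014,0,0,0.025]
  ]
}}

```text
time_s: 32.43
tcp_pos: [0.4581, -0.0922, 0.0643]
ee_rot: [[0.982, -0.19, -0.0], [-0.19, -0.982, -0.0], [-0.0, 0.0, -1.0]]
wrist_force: [0.3, 0.7, -0.7]
gripper_width: 0.574
```

```bash
python3 go.py .4535 -.0937 .0055 -11.2; python3 - <<'E'
from station import *
from h import *
c=capture("wrist");cv2.imwrite("pics/w15.png",c["frame"][:,:,::-1])
c=capture("top");cv2.imwrite("pics/t15.png",cv2.resize(c["frame"][100:260,60:320,::-1],None,fx=3,fy=3))
E
```

```text
t 32.43 tcp [ 0.4581 -0.0922  0.0643] yaw -11.0 w 49.9 F [ 0.3  0.7 -0.7] j [  9.  18. -33.   0. -39.  70.]
shift [-0.0042  0.0024  0.0588] rot [0.     0.     0.0041]
```

View pics/w15.png

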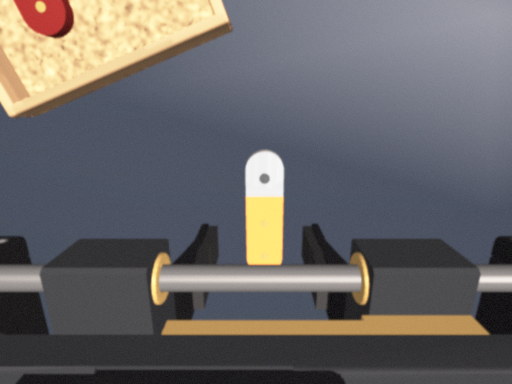

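View pics/t15.png

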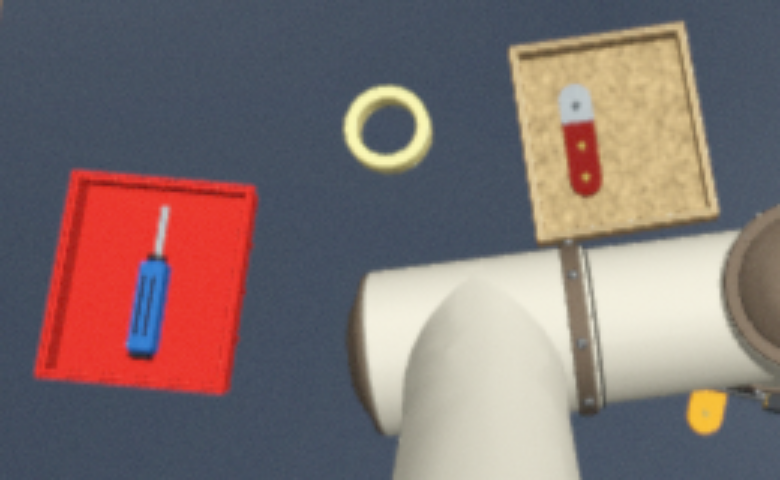

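Screwdriver and red scale lie correctly in their trays. Amber is aligned at u 265, so I grasp it now.

{"name": "jog_arm", "arguments": {
  "moves": [
    [-0.15,-0.004,0.002,0.02,0,0,0],
    [-0.15,-0.004,0.002,0.036,0,0,0],
    [-0.15,-0.004,0.002,0.047,0,0,0],
    [-0.15,-0.004,0.002,0.054,0,0,0],
    [-0.15,-0.004,0.002,0.057,0,0,0],
    [-0.15,-0.004,0.002,0.058,0,0,0],
    [-0.15,-0.004,0.002,0.0585,0,0,0],
    [-0.15,-0.004,0.002,0.0585,0,0,0],
    [-0.15,-0.004,0.002,0.0585,0,0,0],
    [-0.15,-0.004,0.002,0.0585,0,0,0]
  ]
}}

```text
time_s: 33.37
tcp_pos: [0.4538, -0.0936, 0.0064]
ee_rot: [[0.982, -0.191, 0.001], [-0.191, -0.982, 0.0], [0.001, -0.0, -1.0]]
wrist_force: [0.1, -0.4, 0.6]
gripper_width: 0.578
```

{"name": "jog_arm", "arguments": {
  "moves": [
    [0.3,0,0,0,0,0,0],
    [1,0,0,0,0,0,0],
    [1,0,0,0,0,0,0],
    [1,0,0,0,0,0,0],
    [1,0,0,0,0,0,0],
    [1,0,0,0,0,0,0],
    [1,0,0,0,0,0,0],
    [1,0,0,0,0,0,0],
    [1,0,0,-0.002,0,0,0],
    [1,0,0,-0.005,0,0,0]
  ]
}}

```text
time_s: 34.2
tcp_pos: [0.4531, -0.0936, 0.0107]
ee_rot: [[0.982, -0.191, -0.001], [-0.191, -0.982, -0.0], [-0.001, 0.0, -1.0]]
wrist_force: [-0.0, 0.1, -1.3]
gripper_width: 0.316
```

{"name": "jog_arm", "arguments": {
  "moves": [
    [1,0,0,-0.005,0,0,0],
    [1,0,0,-0.01,0,0,0],
    [1,0,0,-0.02,0,0,0],
    [1,0,0,-0.03,0,0,0],
    [1,0,0,-0.04,0,0,0],
    [1,0,0,-0.046,0,0,0],
    [1,0,0,-0.048,0,0,0],
    [1,0,0,-0.048,0,0,0],
    [1,0,0,-0.048,0,0,0],
    [1,0,0,-0.048,0,0,0]
  ]
}}

```text
time_s: 35.03
tcp_pos: [0.453, -0.0936, 0.0584]
ee_rot: [[0.982, -0.191, -0.001], [-0.191, -0.982, -0.0], [-0.001, 0.0, -1.0]]
wrist_force: [-0.1, -0.4, -0.2]
gripper_width: 0.311
```

```bash
python3 go.py .660 -.035 .058 9.9; python3 - <<'E'
from station import *
from h import *
c=capture("wrist");cv2.imwrite("pics/w16.png",c["frame"][:,:,::-1])
E
```

```text
t 35.03 tcp [ 0.453  -0.0936  0.0584] yaw -11.0 w 27.0 F [-0.1 -0.4 -0.2] j [  9.  18. -34.  -0. -38.  70.]
shift [ 0.192  -0.097   0.0002] rot [ 1.000e-04  1.100e-03 -3.647e-01]
```

View pics/w16.png

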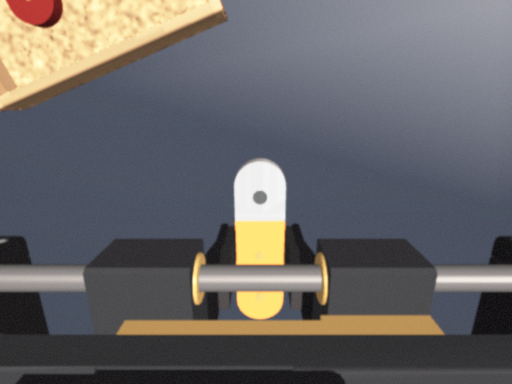

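{"name": "jog_arm", "arguments": {
  "moves": [
    [1,0.009,-0.004,0,0,0,-0.02],
    [1,0.027,-0.013,0,0,0,-0.06],
    [1,0.055,-0.028,0,0,0,-0.11],
    [1,0.085,-0.043,0,0,0,-0.17],
    [1,0.115,-0.058,0,0,0,-0.23],
    [1,0.143,-0.072,0,0,0,-0.28],
    [1,0.167,-0.084,0,0,0,-0.33],
    [1,0.183,-0.092,0,0,0,-0.36],
    [1,0.19,-0.097,0,0,0,-0.365],
    [1,0.191,-0.097,0,0,0,-0.365]
  ]
}}

```text
time_s: 35.92
tcp_pos: [0.6608, -0.034, 0.0577]
ee_rot: [[0.985, 0.173, -0.0], [0.173, -0.985, -0.0], [-0.0, 0.0, -1.0]]
wrist_force: [-0.2, -1.4, 0.2]
gripper_width: 0.316
```

```bash
python3 go.py .660 -.035 .011 9.9; python3 - <<'E'
from station import *
from h import *
c=capture("wrist");cv2.imwrite("pics/w17.png",c["frame"][:,:,::-1])
E
```

```text
t 35.92 tcp [ 0.6608 -0.034   0.0577] yaw 10.0 w 27.5 F [-0.2 -1.4  0.2] j [ 11.  34.  -5.   0. -51.  89.]
shift [-0.0009  0.0008  0.0467] rot [0.0001 0.0004 0.0011]
```

View pics/w17.png

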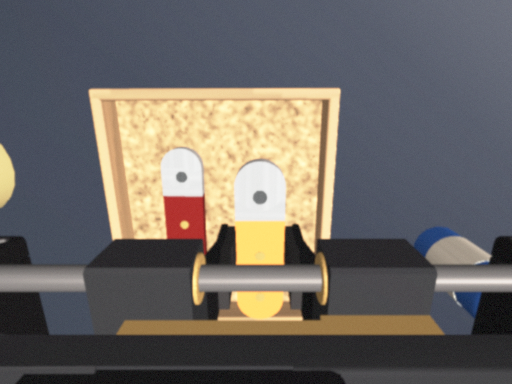

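{"name": "jog_arm", "arguments": {
  "moves": [
    [1,0,0.001,0.005,0,0,0],
    [1,0,0.001,0.015,0,0,0],
    [1,0,0.001,0.025,0,0,0],
    [1,0,0.001,0.033,0,0,0],
    [1,0,0.001,0.038,0,0,0],
    [1,0,0.001,0.042,0,0,0],
    [1,0,0.001,0.044,0,0,0],
    [1,0,0.001,0.045,0,0,0],
    [1,0,0.001,0.045,0,0,0],
    [1,0,0.001,0.045,0,0,0]
  ]
}}

```text
time_s: 36.8
tcp_pos: [0.6599, -0.0357, 0.0142]
ee_rot: [[0.985, 0.172, 0.001], [0.172, -0.985, 0.0], [0.001, 0.0, -1.0]]
wrist_force: [0.3, -0.3, -0.3]
gripper_width: 0.319
```

```bash
python3 go.py .66 -.035 .011 9.9
```

```text
t 36.8 tcp [ 0.6599 -0.0357  0.0142] yaw 9.9 w 27.8 F [ 0.3 -0.3 -0.3] j [ 11.  37.  -7.   0. -46.  89.]
shift [ 0.0002 -0.0007  0.0032] rot [ 0.0001 -0.0008  0.0005]
```

Lower, release, and retreat clear to above the empty mat.

{"name": "jog_arm", "arguments": {
  "moves": [
    [1,0,0,0.0015,0,0,0],
    [1,0,0,0.0028,0,0,0],
    [1,0,0,0.0032,0,0,0],
    [1,0,0,0.0032,0,0,0],
    [1,0,0,0.0032,0,0,0],
    [0.15,0,0,0.0032,0,0,0],
    [0.15,0,0,0.0032,0,0,0],
    [0.15,0,0,0.0032,0,0,0],
    [0.15,0,0,0.0032,0,0,0],
    [0.15,0,0,0.0032,0,0,0]
  ]
}}

```text
time_s: 37.63
tcp_pos: [0.6595, -0.0358, 0.0105]
ee_rot: [[0.985, 0.172, -0.0], [0.172, -0.985, -0.0], [-0.0, -0.0, -1.0]]
wrist_force: [0.3, -0.9, -0.6]
gripper_width: 0.423
```

{"name": "jog_arm", "arguments": {
  "moves": [
    [0.15,0,0,-0.004,0,0,0],
    [0.15,0,0,-0.014,0,0,0],
    [0.15,0,0,-0.03,0,0,0],
    [0.15,0,0,-0.055,0,0,0],
    [0.15,-0.01,0,-0.085,0,0,0],
    [0.15,-0.04,-0.02,-0.11,0,0,0],
    [0.15,-0.07,-0.05,-0.12,0,0,0],
    [0.15,-0.1,-0.08,-0.12,0,0,0],
    [0.15,-0.13,-0.11,-0.12,0,0,0],
    [0.15,-0.16,-0.14,-0.12,0,0,0]
  ]
}}

```text
time_s: 38.47
tcp_pos: [0.4817, 0.0717, 0.1321]
ee_rot: [[0.985, 0.172, 0.002], [0.172, -0.985, 0.001], [0.003, -0.001, -1.0]]
wrist_force: [-0.3, 1.0, -0.2]
gripper_width: 0.427
```

{"name": "jog_arm", "arguments": {
  "moves": [
    [0.15,-0.02,-0.03,0,0,0,0],
    [0.15,-0.04,-0.06,0,0,0,0],
    [0.15,-0.05,-0.08,0,0,0,0],
    [0.15,-0.06,-0.09,0,0,0,0],
    [0.15,-0.06,-0.09,0,0,0,0],
    [0.15,-0.06,-0.09,0,0,0,0],
    [0.15,-0.06,-0.09,0,0,0,0],
    [0.15,-0.06,-0.09,0,0,0,0],
    [0.15,-0.06,-0.09,0,0,0,0],
    [0.15,-0.06,-0.09,0,0,0,0]
  ]
}}

```text
time_s: 39.3
tcp_pos: [0.4087, 0.1489, 0.1305]
ee_rot: [[0.985, 0.171, -0.0], [0.171, -0.985, -0.0], [-0.0, 0.0, -1.0]]
wrist_force: [-0.1, -1.1, -0.2]
gripper_width: 0.423
```

```bash
python3 - <<'E'
from station import *
from h import *
c=capture("top");cv2.imwrite("pics/t18.png",cv2.resize(c["frame"][80:270,60:470,::-1],None,fx=1.9,fy=1.9))
print(plane(c,[(336,136)],.105)[0].round(4))
c=capture("side");cv2.imwrite("pics/s18.png",c["frame"][:,:,::-1])
print(sense()["time_s"])
E
```

```text
[ 0.6538 -0.1742  0.105 ]
39.4
```

View pics/t18.png

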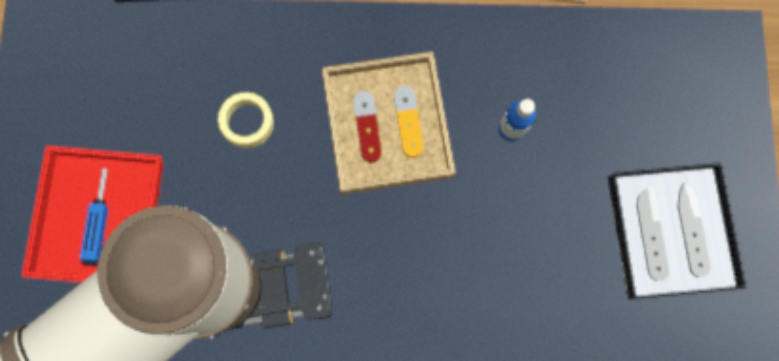

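View pics/s18.png

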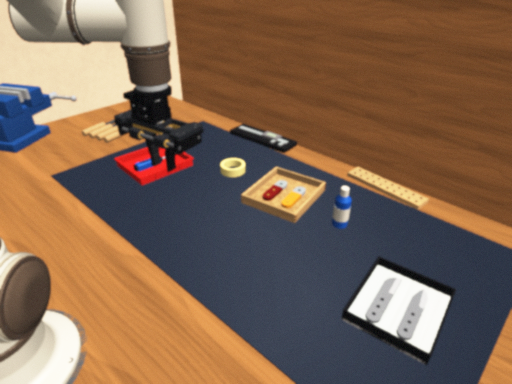

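```bash
python3 - <<'E'
from station import *
from h import *
c=capture("top");m=masks(c)
for k in("blue","grey"):
    for b in blobs(m[k],60):
        v,u=np.nonzero(b)
        if abs(v.mean()-142)<6: print(k,u.mean().round(1),v.mean().round(1))
print(finish_job(),sense()["time_s"])
E
```

```text
blue 332.7 141.7
grey 188.4 147.3
grey 330.6 147.6
the job is handed in; nothing more can be done
the job is handed in; nothing more can be done
```

All five parts are in their trays and the job was handed in at about 39.5 s of the 128 s allowed. `finish_job()` gave no verdict.

- **Placement:** each part was gripped across its width, carried at about 58 mm, lowered to the tray floor and then released. In the last top and side pictures:
  - the red and amber scales lie flat, side by side, in the wooden tray;
  - the sheepsfoot and drop-point blanks lie flat, side by side, in the tin;
  - the screwdriver lies flat in the red bin;
  - nothing lies on anything else or on a rim, and the arm was clear of everything.
- **Accuracy:** I judged the final poses from those pictures and from where the gripper let go. I did not measure the parts again afterwards. Two independent camera measurements of the tin and of the wooden tray agreed to about 5 mm.
- **Bottle:** its blue patch is at pixel (332.7, 141.7), against (332.6, 142.0) at the start, so it has not moved.
- **Tape, one check that disagreed:** its colour-mask centroid came out at row 147.3, against 142.3 at the start, which would be about 12 mm. I put this down to the mask, which depends on shading. In the final picture the ring itself is centred at about (189, 143), its starting place, and the arm never went near it. I did not measure it a second way before handing in.

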